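# Close down the sanding bench

## Task

Close down the sanding bench for the day, in this order. First bring the belt sander's speed lever back to idle, in line with the brass tab on its quadrant. Then hang every hand sander by its handle on a double hook of the rack, one to a hook, and last turn the clamp knob of the work stop anticlockwise until it is free, slide the stop fully home against the end block of its rail and turn the knob clockwise until it is tight again, leaving the other things on the bench where they are.

Things in the scene. Friction and masses are not known exactly. Their poses are not given: they have to be found in the camera images.
- speed_lever_ball (a point): centre of the black ball (32 mm diameter) on top of the belt sander's speed lever, at the robot's left: a 12 mm steel rod, ball centre 140 mm from the hinge. Site z points from hinge to ball. The lever swings in one plane with about 0.25 N m of friction and stays where it is left; both sides of the ball are free for fingers
- speed_lever_hinge (a point): hinge centre of the speed lever, at the top of its grey housing 190 x 90 x 50 mm; y = hinge axis, x = the way (away from the robot) the lever swings as its joint grows, z up. On the housing's +y side stands the belt sander's body, to 215 mm from the hinge and 115 mm high
- speed_lever (a joint): angle of the speed lever, rad: 0 upright, positive leaning away from the robot, range -0.7 to 0.7; it starts leaning away (running)
- idle_tab_tip (a point): tip of the brass tab, 10 mm wide, on the steel quadrant arc beside the lever; it marks idle. It lies 109 mm from the lever's hinge, 20 mm to the -y side of the lever's plane; point z points from the hinge along the tab: at idle, lever and tab are in line seen from the side. Set differently each time; it sits stiffly and must be left as it is
- idle_tab (a joint): angle of the idle tab, rad, measured just as the speed lever's angle: the lever is at idle when both are equal
- work_stop (a joint): position of the sliding wooden work stop (80 x 70 mm carriage, top 81 mm above the bench) along the guide rail at the robot's right, m: 0 = fully home against the dark end block at the rail's far end, negative = that much nearer the robot (range -0.155 to 0). About 4 N of friction; it stays where it is left. The clamp knob sits on it and may be used to drag it
- clamp_knob_grip (a point): point on the axis of the clamp knob, on top of the work stop, at the height to grip. The knob is a disc 56 mm in diameter with an upstanding bar grip, 53 mm long, 14 mm thick and reaching 11 mm above this point (34 mm tall over the disc), along this point's x axis; the point turns with the knob
- clamp_knob (a joint): clamp knob angle, rad: 0 = free, grows clockwise seen from above to 1.5 at its stop, where the clamp is fully tight; about 0.08 N m of friction. It starts tight (1.38 to 1.5)
- guide_rail: aluminium guide rail 320 mm long fixed to the bench, 18 mm high; x axis along the rail towards its end block (the home end), away from the robot; z up. A wooden block 260 x 100 x 45 mm lies fixed further to the right
- hook1 (a point): double hook 1 of 4 (140 mm apart) on the rack's beam: two 8 mm prongs, 28 mm either side of this point in y, pointing along -x (to the robot). Point: centre of a hung handle bar, 160 mm above the bench, over the dip of the V-shaped prongs; their upturned tips reach 40 mm in front (-x) and 8 mm above it; beam face 62 mm behind, its top 13 mm above. y along the beam, z up
- hook2 (a point): double hook 2 of 4 (140 mm apart) on the rack's beam: two 8 mm prongs, 28 mm either side of this point in y, pointing along -x (to the robot). Point: centre of a hung handle bar, 160 mm above the bench, over the dip of the V-shaped prongs; their upturned tips reach 40 mm in front (-x) and 8 mm above it; beam face 62 mm behind, its top 13 mm above. y along the beam, z up
- hook3 (a point): double hook 3 of 4 (140 mm apart) on the rack's beam: two 8 mm prongs, 28 mm either side of this point in y, pointing along -x (to the robot). Point: centre of a hung handle bar, 160 mm above the bench, over the dip of the V-shaped prongs; their upturned tips reach 40 mm in front (-x) and 8 mm above it; beam face 62 mm behind, its top 13 mm above. y along the beam, z up
- hook4 (a point): double hook 4 of 4 (140 mm apart) on the rack's beam: two 8 mm prongs, 28 mm either side of this point in y, pointing along -x (to the robot). Point: centre of a hung handle bar, 160 mm above the bench, over the dip of the V-shaped prongs; their upturned tips reach 40 mm in front (-x) and 8 mm above it; beam face 62 mm behind, its top 13 mm above. y along the beam, z up
- sander1_handle (a point): centre of the handle bar of hand sander 1 (may be absent): aluminium plate 120 x 70 x 22 mm with a wooden D handle on top, 100 mm high in all, 0.2 to 0.4 kg, standing on the bench. Bar: round, 20 mm thick, 92 mm long between its uprights, along this point's x (the plate's long side), 90 mm above the underside, 58 mm open below it. z up
- sander2_handle (a point): centre of the handle bar of hand sander 2 (may be absent): aluminium plate 120 x 70 x 22 mm with a wooden D handle on top, 100 mm high in all, 0.2 to 0.4 kg, standing on the bench. Bar: round, 20 mm thick, 92 mm long between its uprights, along this point's x (the plate's long side), 90 mm above the underside, 58 mm open below it. z up
- sander3_handle (a point): centre of the handle bar of hand sander 3 (may be absent): aluminium plate 120 x 70 x 22 mm with a wooden D handle on top, 100 mm high in all, 0.2 to 0.4 kg, standing on the bench. Bar: round, 20 mm thick, 92 mm long between its uprights, along this point's x (the plate's long side), 90 mm above the underside, 58 mm open below it. z up
- sander4_handle (a point): centre of the handle bar of hand sander 4 (may be absent): aluminium plate 120 x 70 x 22 mm with a wooden D handle on top, 100 mm high in all, 0.2 to 0.4 kg, standing on the bench. Bar: round, 20 mm thick, 92 mm long between its uprights, along this point's x (the plate's long side), 90 mm above the underside, 58 mm open below it. z up
- disc_stack: bystander, leave alone: a stack of three round abrasive discs, 90 mm diameter, 15 mm high, among the sanders. (A tray and a hammer behind the rack are fixed)
- offcut: bystander, leave alone: a wooden offcut 150 x 50 x 22 mm
- bench_brush: bystander, leave alone: a bench brush
- tape_roll: bystander, leave alone: a roll of tape, 90 mm diameter, 25 mm high
- glue_bottle: bystander, leave alone: a glue bottle 60 mm diameter, 160 mm high, between the rack and the belt sander
Things that resemble listed ones, but are neither listed nor needed, are in the scene too. What is shaped like the part that bears sander4_handle but purple is not meant.

How it is judged:
By the outcome, as a careful person would: the job done as asked, in the order asked, and still so for the second after the job is handed in, with the robot touching nothing.
Of sander1, sander2, sander3, sander4 only 3 to 4 are there at a start; the rules pass over those that are not, and their reading is None.
At some moment in a run one of sander1, sander2, sander3, sander4 may be knocked a few centimetres aside while the robot is not near it.
Once in a run the grip may slacken for a moment while it holds something.
It also fails if it takes over 200 s, if anything falls off the work surface, if the arm or the gripper's body presses on something with over 40 N, if the wrist force passes 120 N, or if a joint passes its speed limit or range.

## Robot

A 6-joint arm with a two-finger parallel gripper is mounted at the origin on the work surface. World frame = base frame: x ahead of the robot, y to its left, z up, the work surface at z = 0. Lengths are in m, angles in degrees, forces in N, time in s.
With the tool pointing down it reaches from about 0.25 to 0.8 m from the base axis. Payload 3.9 kg.
Tool frame: the origin (TCP) lies at the very end of the fingers, on their centre line; the grasp point (between the pads) lies 19 mm behind it (ctrl.tcp_to_grasp is the distance from the TCP to the grasp point, in m); z points along the fingers, y is the line along which they close (so a half turn about z gives the same grasp; the last joint's range is limited). The gripper opens to 85 mm and grips with 20 to 120 N. Pads are 22 mm wide; open, the fingers measure 114 mm over their backs; the gripper's body (76 mm by 85 mm) begins 54 mm behind the grasp point. The pads swing forward as they close: fully open they stand 13 mm farther back than shut.
Start: joints at [0, 14.897, -7.913, 67.191, 0, 90], TCP at [0.525, -0, 0.231] pointing down, gripper open.
Joint ranges: [-159.42, 159.42], [-47.68, 98.78], [-73.54, 78.23], [-108.79, 121.32], [-90, 84.71], [-180, 180]. Speed limits (degrees/s): [147.25, 147.25, 180, 180, 180, 180].

## Interface

Orientations are given as a 3x3 rotation matrix whose columns are the frame's x, y, z axes.
In Python, from plant import ctrl gives the robot as it stands. The module is installed in compiled form; this text tells all that it offers.
- The arm moves only by the tool send_rows, never from a script. Its argument "rows" is a list that holds one entry, the list of rows, each a list of 4 numbers: the shift along the tool's x, y, z in units of 25 mm (1.0 is 25 mm), then the turn about the tool's z in units of 8 degrees (1.0 is 8 degrees). A call has exactly 5 rows; each row is the pose to reach, as a shift and turn from the pose commanded when the call began, along the tool's axes at that moment; what a row does not reach only later rows make up. A row lasts 1/10 s, in which the tool goes at most 50 mm and 8.59 degrees, less where a joint would pass 70% of its speed; a pose out of reach is approached as far as the arm can. A call with a gripper value outside its range is refused whole. "gripper" is the opening, from -1 (shut) to 1 (fully open), set as the call begins (left out, the last holds). The fingers move at their own pace and stop on an object; the grip force is fixed at half the most. Time passes only in rows, so rows that repeat a pose let the fingers close, or fill a call up. It gives the time, the measured TCP pose, the force, the opening and the grip force at its end, in the units of the state.
- ctrl.get_state(): the state, without advancing time (a new reading comes with each control period).
- ctrl.snapshot(name): name is "scene" or "side" or "wrist"; returns (picture, depth): 420x560x3 uint8, blue, green, red; 420x560 float32, m along the optical axis (not along the pixel's ray), 0 where there is no reading.
- ctrl.camera_params(name): a dict with "fx", "fy", "cx", "cy" (pixels), "rvec" (rotation vector, rad) and "tvec" (3), from world to camera coordinates, as OpenCV has them; the wrist camera has in their place "hand_eye" (4x4, takes a point from camera to tool coordinates, whose origin is the TCP and whose axes are the flange's). Camera axes: x right, y down, z forward; pixel columns grow to the right and rows downward; lengths in m; the calibration is good to about 2 mm. A picture is of the moment at which its call begins: read the wrist's pose just before it. camera_params takes no time and is no camera call.
- ctrl.finish_job(): hands the job in; it is judged then, once.
The state is a dict: "time_s": time; "qpos": joint angles; "joint_vel": joint speeds; "joint_efforts": joint torques, N m; "ee_pos": TCP position; "ee_rot": TCP orientation; "force": force on the tool from outside, world axes, zero at the start; "torque": the same for the moment, N m; "finger_gap": finger opening in m; "grasp_force": force on a finger pad.
Only numpy, scipy, OpenCV 4.12 (cv2) and the standard library are available. Lean on these libraries where they do the work, as an engineer would, in place of code of your own. Each camera call takes 0.05 s, during which the arm holds its last target. There are 200 camera calls.

## Working session

There is one attempt and no reset: what is moved stays moved. The work goes in short steps, Python scripts to look and compute and a tool call to move; the robot and the scene stay as the last step left them, time stands still between calls to the robot, and variables do not carry over. Pictures are saved under pics/ and viewed, at most 14 in all, crops included, and the job is handed in when it is done.

Besides the shell and the picture viewer there is one more tool, called after "Request:" by a JSON object that holds its "name" and its "arguments". send_rows: Moves the arm, as the interface text tells. Its arguments: {"type":"object","properties":{"rows":{"type":"array"},"gripper":{"type":"number"}},"required":["rows"]}

```bash
mkdir -p pics; cat > h.py <<'E'
import numpy as np, cv2
from plant import ctrl
def cam(n, st=None):
    p=ctrl.camera_params(n); K=np.array([[p['fx'],0,p['cx']],[0,p['fy'],p['cy']],[0,0,1.]])
    if n=='wrist':
        st=st or ctrl.get_state(); T=np.eye(4); T[:3,:3]=np.array(st['ee_rot']); T[:3,3]=st['ee_pos']
        M=T@np.array(p['hand_eye']); return K,M[:3,:3],M[:3,3]
    R=cv2.Rodrigues(np.array(p['rvec'],float))[0]; t=np.array(p['tvec'],float).ravel()
    return K,R.T,-R.T@t
def shot(n,save=None):
    st=ctrl.get_state(); c=cam(n,st); im,d=ctrl.snapshot(n)
    if save: cv2.imwrite('pics/'+save,im)
    return im,d,c
def cloud(d,c):
    K,R,o=c; v,u=np.mgrid[:d.shape[0],:d.shape[1]]
    P=np.stack([(u-K[0,2])/K[0,0]*d,(v-K[1,2])/K[1,1]*d,d],-1)
    W=P@R.T+o; W[d<=0]=np.nan; return W
def plane(c,u,v,z):
    K,R,o=c; r=R@np.array([(u-K[0,2])/K[0,0],(v-K[1,2])/K[1,1],1]); return o+r*(z-o[2])/r[2]
def proj(c,P):
    K,R,o=c; q=K@(R.T@(np.array(P)-o)); return q[:2]/q[2]
E
python3 - <<'E'
from h import *
for n in ('scene','side','wrist'):
    im,d,c=shot(n,n+'0.png'); np.savez('pics/'+n+'0.npz',im=im,d=d,K=c[0],R=c[1],o=c[2]); print(n,c[2].round(3),c[1][:,2].round(2))
s=ctrl.get_state(); print(s['ee_rot'],s['finger_gap'],s['force'])
E
```

```text
scene [ 1.067 -0.918  1.641] [-0.33  0.46 -0.83]
side [0.144 0.773 0.802] [ 0.26 -0.76 -0.6 ]
wrist [0.525 0.068 0.373] [-0.   -0.27 -0.96]
[[ 4.56781506e-05  9.99998772e-01 -1.56622562e-03]
 [ 9.99999999e-01 -4.56909217e-05 -8.11829830e-06]
 [-8.18985063e-06 -1.56622524e-03 -9.99998773e-01]] 0.08523932567778968 [-0.31709029 -0.2129801   0.52203628]
```

View pics/scene0.png

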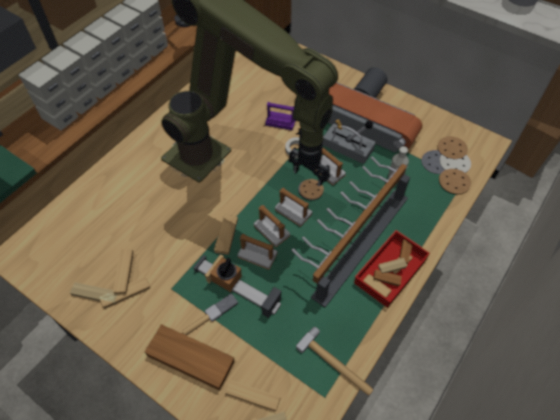

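View pics/side0.png

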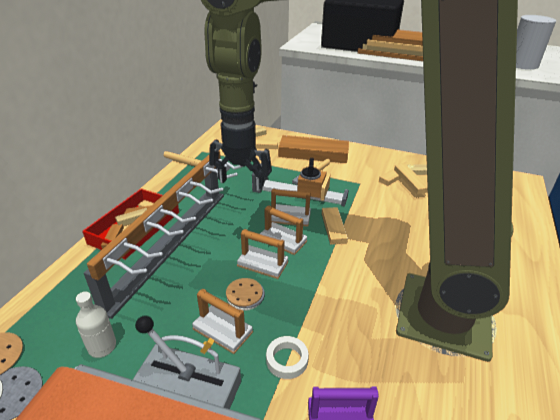

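The scene view shows four orange-handled sanders, at about (330,165), (293,205), (270,225) and (257,248), with the rack to their right. The purple one at (280,115) is the decoy. In the side view the lever ball is at (144,324), the brass tab at (208,344) and the work-stop knob at (311,168).

```bash
cat >> h.py <<'E'
def sanders(im,d,c,zr=(.084,.106)):
    W=cloud(d,c); hsv=cv2.cvtColor(im,cv2.COLOR_BGR2HSV)
    m=((W[...,2]>zr[0])&(W[...,2]<zr[1])&(hsv[...,0]<22)&(hsv[...,1]>90)).astype(np.uint8)
    m&=((W[...,0]>.15)&(W[...,0]<.85)&(abs(W[...,1])<.5)).astype(np.uint8)
    n,l,s,_=cv2.connectedComponentsWithStats(m); out=[]
    for i in range(1,n):
        if s[i,4]<25: continue
        P=W[l==i]; (cx,cy),(w,h),a=cv2.minAreaRect((P[:,:2]*1000).astype(np.float32))
        b=cv2.boxPoints(((cx,cy),(w,h),a)); e=b[1]-b[0] if np.linalg.norm(b[1]-b[0])>np.linalg.norm(b[2]-b[1]) else b[2]-b[1]
        out.append((round(cx),round(cy),round(max(w,h)),round(min(w,h)),round(float(np.degrees(np.arctan2(e[1],e[0]))%180),1),int(s[i,4]),round(float(np.nanmax(P[:,2])),3)))
    return out
E
python3 - <<'E'
from h import *
for n in ('scene','side','wrist'):
    z=np.load('pics/%s0.npz'%n); c=(z['K'],z['R'],z['o']); im,d=z['im'],z['d']; W=cloud(d,c)
    print(n,*sanders(im,d,c),sep='\n ')
    hsv=cv2.cvtColor(im,cv2.COLOR_BGR2HSV)
    if n=='side':
        for (u,v) in [(144,324),(208,344),(186,372),(311,168),(314,180),(330,185),(259,180),(346,197),(90,265),(210,163),(130,265),(132,362),(225,370),(245,293),(287,356),(85,300)]: print((u,v),W[v,u].round(3),hsv[v,u])
        k=(hsv[...,0]>15)&(hsv[...,0]<30)&(hsv[...,1]>120); k[:330]=0;k[:,:195]=0;k[360:]=0;k[:,225:]=0
        print('tab',k.sum(),W[k].mean(0),np.nanpercentile(W[k],[5,95],axis=0))
        b=hsv[...,2]<50; b[:300]=0;b[345:]=0;b[:,:125]=0;b[:,165:]=0
        P=W[b]; P=P[P[:,2]>.08]
        A=np.c_[2*P,np.ones(len(P))]; s=np.linalg.lstsq(A,(P**2).sum(1),rcond=None)[0]; print('ball',len(P),s[:3],np.sqrt(s[3]+s[:3]@s[:3]))
E
python3 - <<'E'
import cv2
im=cv2.imread('pics/side0.png'); cv2.imwrite('pics/s0c.png',cv2.resize(im[130:400,60:360],None,fx=2.2,fy=2.2,interpolation=cv2.INTER_CUBIC))
E
```

```text
scene
 (661, 485, 64, 29, 179.1, 77, 0.106)
 (486, 227, 100, 22, 167.1, 104, 0.105)
 (475, -7, 118, 25, 178.2, 150, 0.105)
 (459, -119, 115, 20, 167.5, 156, 0.106)
 (476, -229, 118, 21, 12.2, 159, 0.105)
side
 (470, -223, 116, 27, 17.7, 234, 0.103)
 (453, -114, 115, 23, 166.7, 277, 0.105)
 (471, -1, 116, 20, 175.9, 328, 0.104)
 (473, 233, 115, 21, 167.7, 470, 0.103)
 (673, 489, 21, 12, 98.8, 37, 0.106)
(144, 324) [0.535 0.392 0.184] [110  17  44]
(208, 344) [0.427 0.364 0.143] [ 20 175 147]
(186, 372) [0.47  0.385 0.062] [106  25 110]
(311, 168) [ 0.445 -0.341  0.12 ] [105  36  28]
(314, 180) [ 0.431 -0.338  0.081] [ 15 152 164]
(330, 185) [ 0.402 -0.448  0.003] [ 77 125 135]
(259, 180) [0.473 0.005 0.273] [105  24  43]
(346, 197) [ 0.329 -0.364  0.025] [120  21  61]
(90, 265) [0.738 0.294 0.171] [ 15 157 145]
(210, 163) [0.594 0.01  0.295] [100  38  40]
(130, 265) [0.799 0.127 0.002] [ 77 127 130]
(132, 362) [0.615 0.373 0.002] [ 77 124 132]
(225, 370) [0.406 0.348 0.05 ] [102  20 165]
(245, 293) [0.466 0.121 0.017] [ 16 129 180]
(287, 356) [0.313 0.243 0.001] [ 78 138 133]
(85, 300) [0.691 0.369 0.16 ] [ 41   9 233]
tab 97 [0.43199717 0.35893544 0.13145432] [[0.42139526 0.35401614 0.11116451]
 [0.44290978 0.36371423 0.14862018]]
ball 223 [0.54121936 0.38568314 0.17427064] 0.014378946113591909
wrist
 (474, -4, 114, 22, 177.3, 3562, 0.102)
 (470, -118, 87, 22, 167.2, 2306, 0.102)
```

View pics/s0c.png

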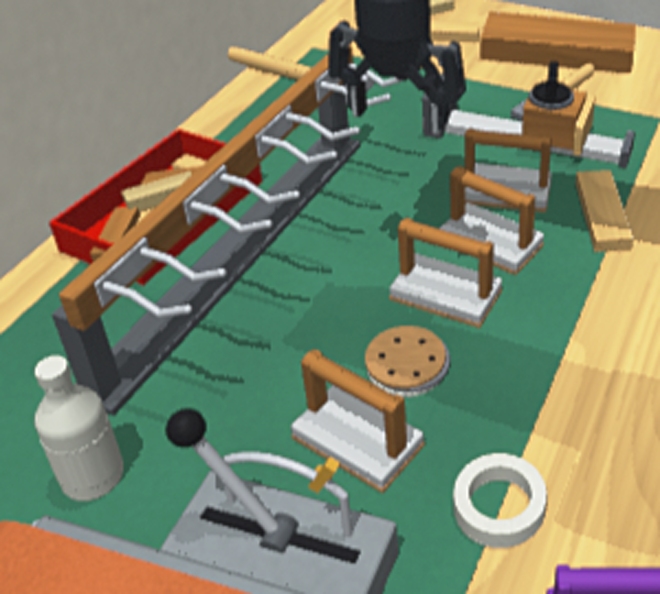

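The crop confirms it: a black ball leaning away at (186,427), a brass tab at (322,474), and four hooks on the beam. The knob sits on the wooden stop at (552,85). Next I take a wrist view of the lever.

Request:
{"name": "send_rows", "arguments": {"rows": [[[1,-0.3,-1,0],[2.8,-0.8,-2,0],[4.6,-1.4,-3,0],[6.4,-2,-4,0],[8.2,-2.2,-4,0]]]}}

```text
time_s: 0.65
ee_pos: [0.4705, 0.202, 0.3339]
ee_rot: [[0.001, 1.0, 0.004], [1.0, -0.001, 0.001], [0.001, 0.004, -1.0]]
force: [1.4, 0.5, -0.1]
finger_gap: 0.0856
grasp_force: 0.0
```

Request:
{"name": "send_rows", "arguments": {"rows": [[[1.8,0,0,0],[2.8,0,0,0],[2.8,0,0,0],[2.8,0,0,0],[2.8,0,0,0]]]}}

```text
time_s: 1.15
ee_pos: [0.4705, 0.2697, 0.3307]
ee_rot: [[0.001, 1.0, -0.001], [1.0, -0.001, -0.001], [-0.001, -0.001, -1.0]]
force: [1.3, 0.6, -0.7]
finger_gap: 0.0855
grasp_force: 0.0
```

```bash
python3 - <<'E'
from h import *
s=ctrl.get_state(); print(s['time_s'],s['ee_pos'],s['qpos'])
im,d,c=shot('wrist','w1.png'); np.savez('pics/w1.npz',im=im,d=d,K=c[0],R=c[1],o=c[2]); print(*sanders(im,d,c))
E
```

```text
1.15 [0.4704865  0.26966458 0.33071024] [ 2.98334052e+01  1.55637715e+01  7.72566289e+00  8.22194036e+01
 -2.32667526e-02  1.19888935e+02]
(475, 232, 115, 22, 167.2, 1873, 0.102)
```

View pics/w1.png

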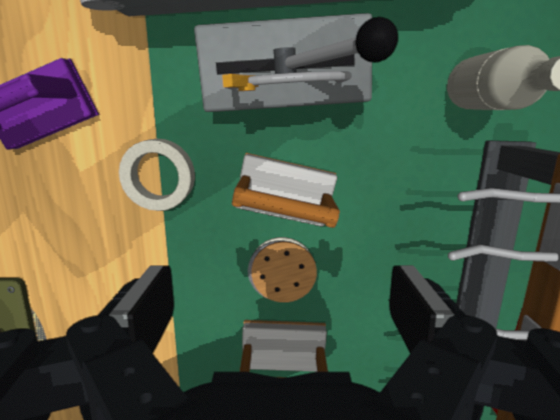

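The wrist view shows the ball at (376,38), the tab at (235,80), the hinge at (285,58) and the near sander's bar at (285,203). I measure the lever geometry from it.

```bash
cat >> h.py <<'E'
def ball(W,b):
    P=W[b]; P=P[np.isfinite(P[:,0])]
    A=lambda P:np.linalg.lstsq(np.c_[2*P,np.ones(len(P))],(P**2).sum(1),rcond=None)[0]
    s=A(P)
    for _ in range(4):
        r=np.sqrt(s[3]+s[:3]@s[:3]); e=abs(np.linalg.norm(P-s[:3],axis=1)-r); P=P[e<max(.0015,np.median(e)*2)]; s=A(P)
    return s[:3],np.sqrt(s[3]+s[:3]@s[:3]),len(P)
E
python3 - <<'E'
from h import *
z=np.load('pics/w1.npz'); c=(z['K'],z['R'],z['o']); im,d=z['im'],z['d']; W=cloud(d,c); hsv=cv2.cvtColor(im,cv2.COLOR_BGR2HSV)
b=(hsv[...,2]<75)&(W[...,2]>.14); b[:15]=0;b[65:]=0;b[:,:345]=0;b[:,405:]=0
print('ball',ball(W,b), np.argwhere(b).mean(0))
print('ball px extents plane z=.174', plane(c,376.5,38.5,.174))
k=(hsv[...,0]>15)&(hsv[...,0]<30)&(hsv[...,1]>150); k[:60]=0;k[100:]=0;k[:,:215]=0;k[:,265:]=0
P=W[k]; print('tab',len(P),P.mean(0),np.nanpercentile(P,[2,50,98],axis=0)); 
P=P[P[:,2]>np.nanpercentile(P[:,2],85)]; print('tabtop',P.mean(0))
# rod
r=(W[...,2]>.075)&(W[...,2]<.15); r[:25]=0; r[62:]=0; r[:,:295]=0;r[:,350:]=0
P=W[r]; m=P.mean(0); u=np.linalg.svd(P-m)[2][0]; print('rod',m,u,np.degrees(np.arctan2(u[0],u[2])))
h=(W[...,2]>.04)&(W[...,2]<.056); h[:10]=0;h[112:]=0;h[:,:185]=0;h[:,380:]=0
print('housing',cv2.minAreaRect((W[h][:,:2]*1000).astype(np.float32)),np.median(W[h][:,2]))
for v,u in [(58,284),(50,284),(66,284),(58,278),(58,290)]: print(W[v,u].round(3))
# housing/slot: arc points
a=(W[...,2]>.1)&(W[...,2]<.15); a[:66]=0;a[85:]=0;a[:,:260]=0;a[:,350:]=0
P=W[a]; A=np.c_[2*P[:,[0,2]],np.ones(len(P))]; s=np.linalg.lstsq(A,(P[:,[0,2]]**2).sum(1),rcond=None)[0]; print('arc',len(P),s[:2],np.sqrt(s[2]+s[:2]@s[:2]),P[:,1].mean(),np.polyfit(P[:,0],P[:,1],1))
E
```

```text
ball (array([0.54293358, 0.38532077, 0.17233012]), np.float64(0.01576269302296755), 1296) [ 39.56892231 375.64536341]
ball px extents plane z=.174 [0.54258187 0.38588966 0.174     ]
tab 368 [0.43238429 0.35717253 0.13911195] [[0.42112157 0.35153601 0.12531147]
 [0.43251927 0.35703383 0.14173155]
 [0.44486155 0.36275473 0.14885192]]
tabtop [0.42781039 0.35820665 0.14803909]
rod [0.50840457 0.38269384 0.12011665] [-0.49716027 -0.00427494 -0.86764819] -150.18739757407323
housing ((473.9662170410156, 381.25762939453125), (189.27955627441406, 90.23714447021484), 3.5575900077819824) 0.05011476563495848
[0.473 0.385 0.062]
[0.473 0.393 0.062]
[0.473 0.377 0.063]
[0.467 0.386 0.059]
[0.48  0.384 0.07 ]
arc 843 [0.47783931 0.06008258] 0.07329498932586577 0.36194549204085086 [0.06284663 0.33105203]
```

```bash
python3 - <<'E'
from h import *
H=np.array([.474,.381,.050]); y=np.radians(3.56); ex=np.array([np.cos(y),np.sin(y),0])
for n in ('w1','side0'):
    z=np.load('pics/%s.npz'%n); c=(z['K'],z['R'],z['o']); im,d=z['im'],z['d']; W=cloud(d,c); hsv=cv2.cvtColor(im,cv2.COLOR_BGR2HSV)
    k=(hsv[...,0]>15)&(hsv[...,0]<30)&(hsv[...,1]>(150 if n=='w1' else 120))
    p=proj(c,[.43,.357,.14]).astype(int); g=np.zeros_like(k); g[max(p[1]-20,0):p[1]+20,p[0]-22:p[0]+22]=1; k&=g
    P=W[k]-H; a=P@ex; r=np.hypot(a,P[:,2]); t=np.degrees(np.arctan2(a,P[:,2])); lat=P@np.array([-np.sin(y),np.cos(y),0])
    for lo in np.arange(.06,.125,.008):
        m=(r>=lo)&(r<lo+.008)
        if m.sum()>3: print(n,lo.round(3),m.sum(),np.percentile(t[m],[5,25,50,75,95]).round(1),np.percentile(lat[m],[5,50,95]).round(3))
E
```

```text
w1 0.076 18 [-23.4 -22.8 -22.2 -22.1 -21.6] [-0.027 -0.026 -0.024]
w1 0.084 98 [-28.9 -25.  -24.5 -24.1 -22.9] [-0.027 -0.024 -0.016]
w1 0.092 60 [-25.1 -24.9 -24.7 -24.6 -24.3] [-0.025 -0.02  -0.016]
w1 0.1 73 [-26.9 -25.2 -25.  -24.9 -24.6] [-0.025 -0.02  -0.016]
w1 0.108 119 [-29.8 -28.7 -27.5 -26.  -25.1] [-0.024 -0.02  -0.015]
side0 0.068 11 [-31.4 -29.5 -27.7 -26.4 -25.5] [-0.017 -0.016 -0.015]
side0 0.076 11 [-30.9 -29.3 -27.6 -26.4 -24.2] [-0.021 -0.016 -0.015]
side0 0.084 15 [-30.  -29.  -27.5 -25.1 -23.3] [-0.025 -0.016 -0.014]
side0 0.092 13 [-30.7 -29.8 -27.6 -26.2 -25. ] [-0.019 -0.016 -0.015]
side0 0.1 17 [-30.1 -28.6 -27.1 -25.8 -25.2] [-0.019 -0.016 -0.014]
side0 0.108 27 [-30.1 -29.2 -27.7 -26.7 -25.6] [-0.024 -0.02  -0.015]
```

Request:
{"name": "send_rows", "arguments": {"rows": [[[1,0.6,0.4,-1],[2,1.2,0.8,-2],[3,1.8,1.2,-3],[4,2.4,1.6,-4],[4.6,2.9,2,-5]]]}}

```text
time_s: 1.7
ee_pos: [0.5443, 0.3859, 0.2803]
ee_rot: [[-0.646, 0.763, 0.0], [0.763, 0.646, 0.0], [0.0, 0.0, -1.0]]
force: [-0.9, 0.3, 0.4]
finger_gap: 0.0855
grasp_force: 0.0
```

Request:
{"name": "send_rows", "arguments": {"rows": [[[0,0,0.3,-1],[0,0,0.6,-2],[0,0,0.9,-3],[0,0,1.2,-4],[0,0,1.2,-5]]]}}

```text
time_s: 2.2
ee_pos: [0.5432, 0.3837, 0.2497]
ee_rot: [[-0.985, 0.17, -0.002], [0.17, 0.985, -0.002], [0.002, -0.002, -1.0]]
force: [-0.2, 0.7, 0.3]
finger_gap: 0.0852
grasp_force: 0.0
```

Request:
{"name": "send_rows", "arguments": {"rows": [[[0,0,0,-1],[0,0,0,-1.7],[0,0,0,-1.7],[0,0,0,-1.7],[0,0,0,-1.7]]]}}

```text
time_s: 2.7
ee_pos: [0.5434, 0.3851, 0.251]
ee_rot: [[-0.998, -0.061, 0.0], [-0.061, 0.998, -0.0], [-0.0, -0.0, -1.0]]
force: [-0.4, 0.2, 0.5]
finger_gap: 0.0854
grasp_force: 0.0
```

```bash
cat >> h.py <<'E'
def go(x,y,z,xang=None):
    "shift units in present tool axes to reach world TCP x,y,z, with tool x at world angle xang"
    s=ctrl.get_state(); R=np.array(s['ee_rot']); a=np.degrees(np.arctan2(R[1,0],R[0,0])); v=R.T@(np.array([x,y,z])-s['ee_pos'])/.025
    t=0 if xang is None else -((xang-a+180)%360-180)/8
    print('t',round(s['time_s'],2),'pos',np.round(s['ee_pos'],4),'xang',a.round(2),'q6',round(s['qpos'][5],1),'-> shift',v.round(2),'turn',round(t,2))
E
python3 - <<'E'
from h import *
go(.543,.3853,.160,183.56)
im,d,c=shot('wrist'); W=cloud(d,c); hsv=cv2.cvtColor(im,cv2.COLOR_BGR2HSV)
p=proj(c,[.543,.385,.173]).astype(int); b=(hsv[...,2]<75)&(W[...,2]>.15)&(W[...,2]<.192); g=np.zeros_like(b); g[p[1]-40:p[1]+40,p[0]-40:p[0]+40]=1
print(p,ball(W,b&g))
E
```

```text
t 2.7 pos [0.5434 0.3851 0.251 ] xang -176.53 q6 31.9 -> shift [0.01 0.01 3.64] turn -0.01
[282 216] (array([0.54249238, 0.38542414, 0.17256626]), np.float64(0.01563496384397244), 1919)
```

Request:
{"name": "send_rows", "arguments": {"rows": [[[0,0,1,0],[0,0,2,0],[0,0,3,0],[0,0,3.6,0],[0,0,3.6,0]]]}}

```text
time_s: 3.25
ee_pos: [0.5415, 0.3845, 0.1581]
ee_rot: [[-0.998, -0.062, -0.005], [-0.062, 0.998, -0.003], [0.005, -0.003, -1.0]]
force: [0.6, -0.5, 0.7]
finger_gap: 0.0856
grasp_force: 0.0
```

Request:
{"name": "send_rows", "arguments": {"rows": [[[0,0,0,0],[0,0,0,0],[0,0,0,0],[0,0,0,0],[0,0,0,0]]], "gripper": -1}}

```text
time_s: 3.75
ee_pos: [0.5441, 0.3861, 0.1623]
ee_rot: [[-0.998, -0.063, 0.003], [-0.063, 0.998, 0.001], [-0.003, 0.001, -1.0]]
force: [0.8, 0.2, 4.2]
finger_gap: 0.0288
grasp_force: 58.9
```

Request:
{"name": "send_rows", "arguments": {"rows": [[[0,0,0,0],[0,0,0,0],[0,0,0,0],[0,0,0,0],[0,0,0,0]]]}}

```text
time_s: 4.25
ee_pos: [0.5442, 0.3862, 0.1622]
ee_rot: [[-0.998, -0.063, 0.003], [-0.063, 0.998, 0.001], [-0.003, 0.001, -1.0]]
force: [1.6, -0.2, 5.4]
finger_gap: 0.0291
grasp_force: 59.0
```

Gripped. I swing the ball along its arc.

Request:
{"name": "send_rows", "arguments": {"rows": [[[0.5,0,-0.25,0],[1.04,0,-0.46,0],[1.6,0,-0.6,0],[2.2,0,-0.7,0],[2.8,0,-0.73,0]]]}}

```text
time_s: 4.75
ee_pos: [0.4708, 0.3807, 0.1787]
ee_rot: [[-0.998, -0.063, -0.003], [-0.063, 0.998, -0.001], [0.003, -0.001, -1.0]]
force: [-0.0, 0.7, 0.1]
finger_gap: 0.0003
grasp_force: 0.0
```

Request:
{"name": "send_rows", "arguments": {"rows": [[[0.55,0,0.03,0],[1.13,0,0.12,0],[1.7,0,0.27,0],[2.25,0,0.48,0],[2.55,0,0.63,0]]]}}

```text
time_s: 5.25
ee_pos: [0.4068, 0.3763, 0.1627]
ee_rot: [[-0.998, -0.064, -0.003], [-0.064, 0.998, -0.002], [0.003, -0.002, -1.0]]
force: [0.2, 0.0, -0.2]
finger_gap: -0.0002
grasp_force: 0.0
```

Request:
{"name": "send_rows", "arguments": {"rows": [[[0,0,0,0],[0,0,0,0],[0,0,0,0],[0,0,0,0],[0,0,0,0]]]}}

```text
time_s: 5.75
ee_pos: [0.4101, 0.3774, 0.1635]
ee_rot: [[-0.998, -0.062, 0.0], [-0.062, 0.998, 0.0], [-0.0, 0.0, -1.0]]
force: [-0.2, 0.2, -1.0]
finger_gap: 0.0001
grasp_force: 0.0
```

```bash
cat >> h.py <<'E'
def lever():
    im,d,c=shot('side'); W=cloud(d,c); hsv=cv2.cvtColor(im,cv2.COLOR_BGR2HSV); H=np.array([.474,.381,.050]); y=np.radians(3.56)
    ex=np.array([np.cos(y),np.sin(y),0]); P=W-H; a=P@ex; lat=P@np.array([-np.sin(y),np.cos(y),0]); r=np.hypot(a,P[...,2]); t=np.degrees(np.arctan2(a,P[...,2]))
    for lo in (.035,.05,.065,.08,.095,.11):
        m=(r>lo)&(r<lo+.015)&(abs(lat)<.012)&(P[...,2]>.02)
        if m.sum()>3: print('rod',lo,m.sum(),np.percentile(t[m],[5,50,95]).round(1))
    b=(r>.12)&(r<.16)&(abs(lat)<.02)&(hsv[...,2]<60); print('ball',b.sum(),np.median(t[b]).round(1))
    return im
E
python3 - <<'E'
from h import *
s=ctrl.get_state(); print(s['ee_pos'],s['force'],s['finger_gap']); im=lever(); cv2.imwrite('pics/side1.png',cv2.resize(im[270:420,100:300],None,fx=3,fy=3))
E
```

```text
[0.41014526 0.3773762  0.16349536] [-0.19128949  0.20681654 -0.96345655] 8.5807847307055e-05
rod 0.035 42 [ 7.5 11.4 20.6]
rod 0.05 41 [10.5 13.2 18.7]
rod 0.065 44 [11.9 14.  18.9]
rod 0.08 42 [13.2 14.7 18.8]
rod 0.095 47 [13.7 15.3 18. ]
rod 0.11 44 [14.6 15.5 18.1]
ball 286 13.7
```

View pics/side1.png

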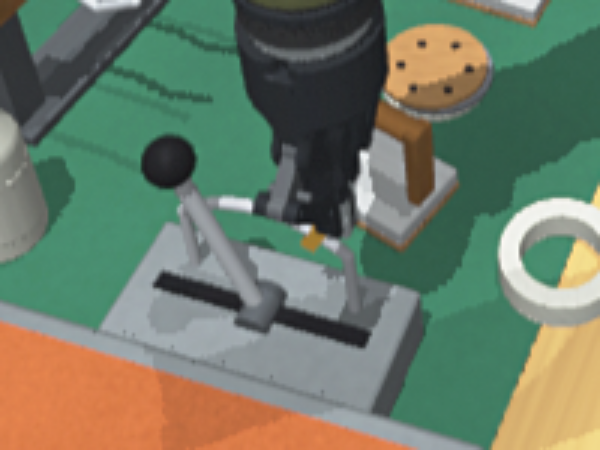

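The ball squeezed out of the pads because I gripped it above its centre, and the lever now stands at about 14° (crop: ball at (168,160), tab at (313,240)). I'll push the ball from its far side with closed fingers.

Request:
{"name": "send_rows", "arguments": {"rows": [[[0,0,-1.5,0],[0,0,-3.4,0],[-1.5,0,-3.4,0],[-3.4,0,-3.4,0],[-5.3,0,-3.4,0]]]}}

```text
time_s: 6.3
ee_pos: [0.5434, 0.386, 0.2497]
ee_rot: [[-0.998, -0.064, 0.002], [-0.064, 0.998, 0.001], [-0.002, 0.001, -1.0]]
force: [-0.0, 0.6, -0.3]
finger_gap: -0.0002
grasp_force: 0.0
```

Request:
{"name": "send_rows", "arguments": {"rows": [[[-0.4,0,0,0],[-0.4,0,1,0],[-0.4,0,2.2,0],[-0.4,0,3,0],[-0.4,0,3,0]]]}}

```text
time_s: 6.8
ee_pos: [0.5493, 0.3847, 0.1697]
ee_rot: [[-0.998, -0.063, -0.006], [-0.063, 0.998, -0.004], [0.007, -0.004, -1.0]]
force: [0.2, -0.4, 0.2]
finger_gap: 0.0001
grasp_force: 0.0
```

```bash
python3 - <<'E'
from h import *
y=np.radians(3.56); H=np.array([.474,.381,0]); f=lambda a,z:(H[0]+a*np.cos(y),H[1]+a*np.sin(y),z)
go(*f(.06,.176)); go(*f(.027,.180)); go(*f(-.03,.168)); lever()
E
```

```text
t 6.8 pos [0.5493 0.3847 0.1697] xang -176.4 q6 31.4 -> shift [ 0.62  0.04 -0.25] turn 0
t 6.8 pos [0.5493 0.3847 0.1697] xang -176.4 q6 31.4 -> shift [ 1.94  0.04 -0.4 ] turn 0
t 6.8 pos [0.5493 0.3847 0.1697] xang -176.4 q6 31.4 -> shift [4.21 0.04 0.1 ] turn 0
rod 0.035 40 [ 7.7 11.5 18.8]
rod 0.05 43 [10.9 12.9 18.8]
rod 0.065 43 [12.4 13.9 19.7]
rod 0.08 43 [13.1 14.5 18.8]
rod 0.095 48 [13.6 14.9 18.2]
rod 0.11 45 [14.4 15.6 18.1]
ball 284 15.2
```

Request:
{"name": "send_rows", "arguments": {"rows": [[[0.5,0,-0.2,0],[1,0,-0.3,0],[1.5,0,-0.35,0],[2,0,-0.35,0],[2.5,0,-0.3,0]]]}}

```text
time_s: 7.35
ee_pos: [0.4891, 0.3831, 0.1832]
ee_rot: [[-0.998, -0.063, 0.003], [-0.063, 0.998, 0.003], [-0.004, 0.003, -1.0]]
force: [2.8, -0.5, 1.3]
finger_gap: 0.0001
grasp_force: 1.1
```

Request:
{"name": "send_rows", "arguments": {"rows": [[[0.45,0,0.1,0],[0.9,0,0.2,0],[1.35,0,0.3,0],[1.7,0,0.4,0],[1.7,0,0.4,0]]]}}

```text
time_s: 7.85
ee_pos: [0.4449, 0.3793, 0.1706]
ee_rot: [[-0.998, -0.064, -0.002], [-0.064, 0.998, -0.001], [0.002, -0.001, -1.0]]
force: [0.1, 0.1, 0.9]
finger_gap: -0.0
grasp_force: 0.0
```

```bash
python3 - <<'E'
from h import *
y=np.radians(3.56); H=np.array([.474,.381,0]); f=lambda a,z:(H[0]+a*np.cos(y),H[1]+a*np.sin(y),z)
go(*f(-.0376,.164)); lever()
E
```

```text
t 7.85 pos [0.4449 0.3793 0.1706] xang -176.33 q6 36.8 -> shift [ 0.34 -0.    0.26] turn 0
rod 0.035 27 [-30.1 -23.4 -16. ]
rod 0.05 27 [-29.2 -23.7 -18.7]
rod 0.065 28 [-27.6 -23.4 -19.1]
rod 0.08 24 [-26.9 -23.5 -20.5]
rod 0.095 32 [-26.6 -23.4 -20.9]
rod 0.11 15 [-26.2 -23.9 -21.4]
ball 301 -23.0
```

Request:
{"name": "send_rows", "arguments": {"rows": [[[0.15,0,0.05,0],[0.25,0,0.1,0],[0.35,0,0.15,0],[0.37,0,0.15,0],[0.37,0,0.15,0]]]}}

```text
time_s: 8.4
ee_pos: [0.4379, 0.3791, 0.1669]
ee_rot: [[-0.998, -0.063, -0.0], [-0.063, 0.998, -0.0], [0.0, -0.0, -1.0]]
force: [0.8, 0.7, -1.4]
finger_gap: -0.0
grasp_force: 0.7
```

Request:
{"name": "send_rows", "arguments": {"rows": [[[-0.4,0,0,0],[-0.8,0,-0.8,0],[-0.8,0,-2,0],[-0.8,0,-4,0],[-0.8,0,-4.6,0]]], "gripper": 1}}

```text
time_s: 8.9
ee_pos: [0.4597, 0.3814, 0.2871]
ee_rot: [[-0.998, -0.062, 0.005], [-0.062, 0.998, 0.004], [-0.005, 0.004, -1.0]]
force: [0.3, 0.4, 1.0]
finger_gap: 0.072
grasp_force: 0.0
```

```bash
python3 - <<'E'
from h import *
y=np.radians(3.56); H=np.array([.474,.381,0]); f=lambda a,z:(H[0]+a*np.cos(y),H[1]+a*np.sin(y),z)
im=lever(); cv2.imwrite('pics/side2.png',cv2.resize(im[270:420,100:300],None,fx=3,fy=3)); go(.475,.232,.26,167.2)
im,d,c=shot('wrist','w2.png'); W=cloud(d,c); hsv=cv2.cvtColor(im,cv2.COLOR_BGR2HSV)
p=proj(c,[.41,.377,.174]).astype(int); b=(hsv[...,2]<75)&(W[...,2]>.15)&(W[...,2]<.195); g=np.zeros_like(b); g[max(p[1]-40,0):p[1]+40,max(0,p[0]-40):p[0]+40]=1
q,r,n=ball(W,b&g); v=q-H-[0,0,.05]; print(q,r,n,np.degrees(np.arctan2(v[0],v[2])),np.linalg.norm(v[[0,2]]))
k=(hsv[...,0]>15)&(hsv[...,0]<30)&(hsv[...,1]>120)&(abs(W-[.43,.357,.135])<.03).all(-1); P=W[k]-H-[0,0,.05]; t=np.degrees(np.arctan2(P[:,0],P[:,2])); rr=np.hypot(P[:,0],P[:,2]); print('tab',k.sum(),np.percentile(t[rr>.105],[5,50,95]),np.percentile(t[(rr<.105)&(rr>.08)],[5,50,95]))
E
```

```text
rod 0.035 25 [-32.7 -25.8 -18.7]
rod 0.05 24 [-30.9 -25.7 -21.1]
rod 0.065 30 [-30.8 -25.9 -22.3]
rod 0.08 28 [-29.7 -26.  -23.1]
rod 0.095 29 [-29.  -26.4 -23.7]
rod 0.11 17 [-28.6 -26.3 -24.4]
ball 250 -26.6
t 8.95 pos [0.4602 0.3818 0.288 ] xang -176.42 q6 36.1 -> shift [-0.21 -6.02  1.09] turn 2.05
[0.41099888 0.37728549 0.17553452] 0.01555822263567203 1643 -26.650377761996044 0.14045659740389815
tab 352 [-29.46422589 -26.63491798 -24.5566661 ] [-26.81344114 -24.08928698 -21.66552488]
```

View pics/side2.png

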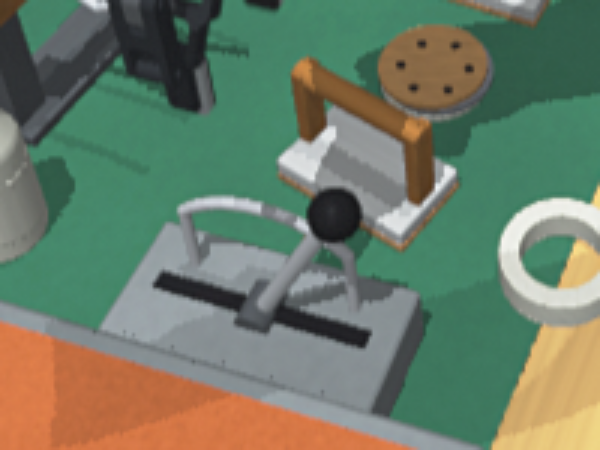

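The lever is in line with the tab, about -26.6° against -27°. Next I take a wrist view facing the rack to measure the hooks.

Request:
{"name": "send_rows", "arguments": {"rows": [[[-0.4,-1.2,-0.5,0],[-0.8,-3,-1,0],[-1.2,-4.8,-1.5,0],[-1.6,-6.6,-1.7,0],[-1.6,-8.2,-1.7,0]]]}}

```text
time_s: 9.5
ee_pos: [0.5116, 0.1761, 0.3235]
ee_rot: [[-0.998, -0.062, -0.001], [-0.062, 0.998, -0.001], [0.001, -0.001, -1.0]]
force: [1.4, 0.5, -0.6]
finger_gap: 0.0854
grasp_force: 0.0
```

Request:
{"name": "send_rows", "arguments": {"rows": [[[0,-0.5,0,0],[0,-0.5,0,0],[0,-0.5,0,0],[0,-0.5,0,0],[0,-0.5,0,0]]]}}

```text
time_s: 10.0
ee_pos: [0.5112, 0.1671, 0.3243]
ee_rot: [[-0.998, -0.065, -0.001], [-0.065, 0.998, 0.0], [0.001, 0.0, -1.0]]
force: [0.5, -0.9, -0.1]
finger_gap: 0.0852
grasp_force: 0.0
```

```bash
python3 - <<'E'
from h import *
go(.475,.232,.26,167.2)
im,d,c=shot('wrist','w3.png'); np.savez('pics/w3.npz',im=im,d=d,K=c[0],R=c[1],o=c[2]); print(c[0][0,0],*sanders(im,d,c),sep='\n')
W=cloud(d,c); hsv=cv2.cvtColor(im,cv2.COLOR_BGR2HSV)
b=(W[...,0]>.62)&(W[...,2]>.155)&(W[...,2]<.185)&(hsv[...,1]>90)
P=W[b]; print('beam',len(P),cv2.minAreaRect((P[:,:2]*1000).astype(np.float32)),np.percentile(P[:,2],[5,50,95]))
g=(W[...,0]>.52)&(W[...,2]>.12)&(W[...,2]<.18)&(hsv[...,1]<60); n,l,s,ce=cv2.connectedComponentsWithStats(g.astype(np.uint8))
for i in range(1,n):
    if s[i,4]>60: 
        Q=W[l==i]; t=Q[Q[:,0]<Q[:,0].min()+.012]; print(s[i],'min',Q.min(0).round(3),'max',Q.max(0).round(3),'tip',t.mean(0).round(3))
E
```

```text
t 10.0 pos [0.5112 0.1671 0.3243] xang -176.28 q6 14.4 -> shift [1.27 2.68 2.57] turn 2.07
363.98019553337394
(457, -107, 114, 12, 170.5, 1670, 0.101)
(473, -3, 115, 22, 177.6, 2576, 0.102)
(475, 231, 115, 21, 167.2, 2156, 0.102)
(650, 477, 61, 7, 179.2, 371, 0.106)
beam 3 ((621.69287109375, 25.22540283203125), (1.4445749521255493, 195.04531860351562), 0.7315955758094788) [0.15818492 0.16085488 0.16203756]
[  7 282  28  47 512] min [ 0.614 -0.079  0.143] max [ 0.671 -0.07   0.169] tip [ 0.62  -0.073  0.165]
[ 69 287  22  32 307] min [ 0.616 -0.023  0.143] max [ 0.659 -0.014  0.169] tip [ 0.621 -0.017  0.166]
[217 300  13  71 571] min [0.62  0.11  0.131] max [0.725 0.125 0.169] tip [0.625 0.121 0.166]
[302 308  17  66 527] min [0.622 0.199 0.146] max [0.698 0.209 0.169] tip [0.628 0.204 0.166]
[355 313  23  72 605] min [0.624 0.254 0.131] max [0.73  0.273 0.169] tip [0.629 0.26  0.166]
[ 162  314   52   78 1003] min [0.648 0.059 0.138] max [0.723 0.108 0.17 ] tip [0.655 0.067 0.149]
```

View pics/w3.png

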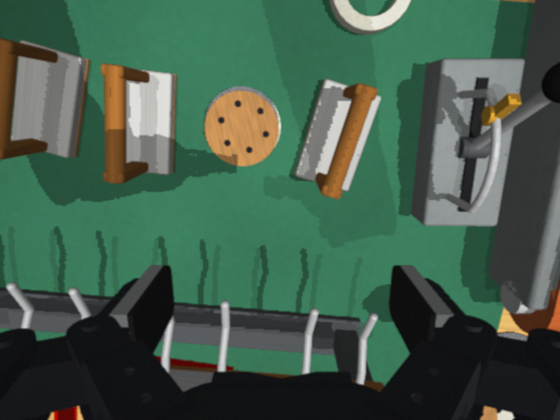

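The view shows the prong tips along the bottom, from x≈12 to x≈370. The S1 bar is at (348,140), the S2 bar at (115,122) and the S3 bar at the left edge. All prong tips are at z=0.169, as expected, which gives hooks at about (.663,.231), (.660,.093), (.655,-.046) and (.651,-.186). I grasp sander 1.

Request:
{"name": "send_rows", "arguments": {"rows": [[[0.4,0.8,0.6,1],[0.8,1.6,1.2,2],[1.2,2.4,2,2.07],[1.27,2.68,2.57,2.07],[1.27,2.68,2.57,2.07]]]}}

```text
time_s: 10.55
ee_pos: [0.4735, 0.2317, 0.2584]
ee_rot: [[-0.975, 0.221, -0.004], [0.221, 0.975, -0.002], [0.003, -0.002, -1.0]]
force: [-0.8, 0.5, 0.4]
finger_gap: 0.0853
grasp_force: 0.0
```

Request:
{"name": "send_rows", "arguments": {"rows": [[[0,0,1.5,0],[0,0,3,0],[0,0,4.5,0],[0,0,5,0],[0,0,5,0]]]}}

```text
time_s: 11.05
ee_pos: [0.4744, 0.23, 0.1338]
ee_rot: [[-0.975, 0.224, -0.004], [0.224, 0.975, -0.002], [0.003, -0.003, -1.0]]
force: [0.8, -0.1, 0.1]
finger_gap: 0.0853
grasp_force: 0.0
```

```bash
python3 - <<'E'
from h import *
go(.475,.2315,.068,167.2); im,d,c=shot('wrist'); print(*sanders(im,d,c))
E
```

```text
t 11.05 pos [0.4744 0.23   0.1338] xang 167.04 q6 38.8 -> shift [-0.02  0.07  2.63] turn -0.02
(475, 232, 116, 21, 167.3, 7553, 0.102)
```

Request:
{"name": "send_rows", "arguments": {"rows": [[[0,0,1,0],[0,0,2,0],[0,0,2.6,0],[0,0,2.6,0],[0,0,2.6,0]]]}}

```text
time_s: 11.6
ee_pos: [0.4768, 0.2312, 0.072]
ee_rot: [[-0.975, 0.224, 0.002], [0.224, 0.975, 0.001], [-0.002, 0.002, -1.0]]
force: [0.4, -0.0, 0.3]
finger_gap: 0.0852
grasp_force: 0.0
```

Request:
{"name": "send_rows", "arguments": {"rows": [[[0,0,0,0],[0,0,0,0],[0,0,0,0],[0,0,0,0],[0,0,0,0]]], "gripper": -1}}

```text
time_s: 12.1
ee_pos: [0.4759, 0.2311, 0.0709]
ee_rot: [[-0.975, 0.224, 0.001], [0.224, 0.975, 0.001], [-0.001, 0.001, -1.0]]
force: [-0.5, 1.1, 2.6]
finger_gap: 0.0184
grasp_force: 58.4
```

Request:
{"name": "send_rows", "arguments": {"rows": [[[0,0,0,0],[0,0,-0.4,0],[0,0,-1.2,0],[0,0,-2.2,0],[0,0,-3.2,0]]]}}

```text
time_s: 12.6
ee_pos: [0.4745, 0.23, 0.1508]
ee_rot: [[-0.975, 0.224, -0.002], [0.224, 0.975, -0.002], [0.002, -0.002, -1.0]]
force: [0.1, 0.4, -2.6]
finger_gap: 0.0186
grasp_force: 58.7
```

Request:
{"name": "send_rows", "arguments": {"rows": [[[0,0,-1,1],[0,0,-2,2],[0,0,-2.8,3],[0,0,-2.8,4],[0,0,-2.8,5]]]}}

```text
time_s: 13.1
ee_pos: [0.4754, 0.2304, 0.2213]
ee_rot: [[-0.598, 0.802, 0.0], [0.802, 0.598, -0.0], [-0.0, 0.0, -1.0]]
force: [0.0, -0.1, -3.2]
finger_gap: 0.0181
grasp_force: 58.9
```

```bash
python3 - <<'E'
from h import *
s=ctrl.get_state(); print(s['finger_gap'],s['grasp_force'],s['force'])
go(.58,.2315,.205,88.35)
im,d,c=shot('wrist'); print(*sanders(im,d,c,(.2,.26)))
E
```

```text
0.018141235618087035 58.87193262577057 [ 0.02956369 -0.12524254 -3.17084405]
t 13.1 pos [0.4754 0.2304 0.2213] xang 126.71 q6 79.2 -> shift [-2.47  3.38  0.65] turn 4.79
(467, 240, 92, 22, 126.3, 13408, 0.256)
```

Request:
{"name": "send_rows", "arguments": {"rows": [[[-0.5,0.7,0.2,1],[-1,1.4,0.4,2],[-1.5,2.1,0.6,3],[-2,2.8,0.6,4],[-2.47,3.38,0.6,4.8]]]}}

```text
time_s: 13.65
ee_pos: [0.5803, 0.2319, 0.2045]
ee_rot: [[0.026, 1.0, -0.002], [1.0, -0.026, -0.001], [-0.001, -0.002, -1.0]]
force: [0.6, 0.1, -3.5]
finger_gap: 0.0185
grasp_force: 58.9
```

Request:
{"name": "send_rows", "arguments": {"rows": [[[0,0,0,0],[0,0,0,0],[0,0.8,0,0],[0,1.6,0,0],[0,2.2,0,0]]]}}

```text
time_s: 14.15
ee_pos: [0.6302, 0.2305, 0.2031]
ee_rot: [[0.02, 1.0, -0.011], [1.0, -0.02, -0.002], [-0.002, -0.011, -1.0]]
force: [-7.6, 0.3, -8.0]
finger_gap: 0.0184
grasp_force: 58.6
```

```bash
python3 - <<'E'
from h import *
s=ctrl.get_state(); print(s['finger_gap'],s['grasp_force'],s['force'])
go(.663,.231,.20,88.35)
im,d,c=shot('wrist','w4.png'); W=cloud(d,c); hsv=cv2.cvtColor(im,cv2.COLOR_BGR2HSV)
g=(W[...,0]>.55)&(W[...,2]>.12)&(W[...,2]<.172)&(hsv[...,1]<60); n,l,s,ce=cv2.connectedComponentsWithStats(g.astype(np.uint8))
for i in range(1,n):
    if s[i,4]>60: 
        Q=W[l==i]; t=Q[Q[:,0]<Q[:,0].min()+.012]; print(s[i],'min',Q.min(0).round(3),'max',Q.max(0).round(3),'tip',t.mean(0).round(3))
im,d,c=shot('side','side3.png'); print(sanders(im,d,c,(.18,.23)))
E
```

```text
0.018422178646929466 58.63681197166443 [-7.58183789  0.32114288 -8.03520111]
t 14.15 pos [0.6302 0.2305 0.2031] xang 88.83 q6 111.2 -> shift [0.05 1.31 0.11] turn 0.06
[386   0  44  13 374] min [0.69  0.346 0.12 ] max [0.714 0.353 0.129] tip [0.697 0.35  0.123]
[  189   119   301   194 18957] min [0.581 0.165 0.129] max [0.731 0.292 0.172] tip [0.588 0.245 0.16 ]
[422 357  15  23  91] min [0.722 0.119 0.128] max [0.726 0.13  0.153] tip [0.725 0.127 0.141]
[(623, 182, 25, 11, 5.6, 114, 0.219), (628, 261, 57, 30, 86.8, 360, 0.23)]
```

View pics/side3.png

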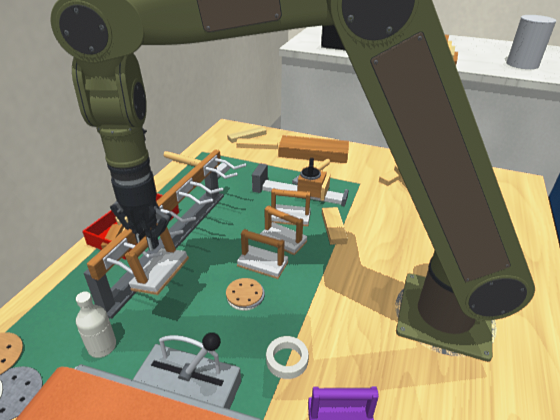

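The side view shows the sander held at the rack, with its plate touching the prong tips near (150,260). I came in too high: the prongs must pass between the bar and the plate, so the TCP should be at about 0.174. I back off and come in lower.

Request:
{"name": "send_rows", "arguments": {"rows": [[[0,-0.7,0,0],[0,-1.6,0,0],[0,-2.4,0,0],[0,-2.8,0.6,0],[0,-2.8,1.2,0]]]}}

```text
time_s: 14.75
ee_pos: [0.5629, 0.2329, 0.1769]
ee_rot: [[0.021, 1.0, 0.001], [1.0, -0.021, 0.001], [0.001, 0.001, -1.0]]
force: [0.2, 0.6, -3.1]
finger_gap: 0.0183
grasp_force: 60.3
```

Request:
{"name": "send_rows", "arguments": {"rows": [[[0,0,0,0],[0,0,0,0],[0,0,0,0],[0,0,0,0],[0,0,0,0]]]}}

```text
time_s: 15.25
ee_pos: [0.5657, 0.2328, 0.1761]
ee_rot: [[0.024, 1.0, 0.001], [1.0, -0.024, 0.0], [0.0, 0.001, -1.0]]
force: [-0.4, 0.1, -3.3]
finger_gap: 0.0181
grasp_force: 60.2
```

```bash
cat >> h.py <<'E'
def held(yr=.07):
    "tilt of held sander about bar: fit plate points (grey) below the TCP as seen by side and wrist"
    s=ctrl.get_state(); p=np.array(s['ee_pos']); print('gap',round(s['finger_gap'],4),'F',np.round(s['force'],1))
    for n in ('wrist','side'):
        im,d,c=shot(n); W=cloud(d,c)-p; hsv=cv2.cvtColor(im,cv2.COLOR_BGR2HSV)
        m=(abs(W[...,0])<.08)&(abs(W[...,1])<yr+.02)&(W[...,2]<-.03)&(W[...,2]>-.095)&(hsv[...,1]<60)
        if m.sum()>50:
            P=W[m]; top=P[P[:,2]>np.percentile(P[:,2],40)]; f=np.linalg.lstsq(np.c_[P[:,:2],np.ones(len(P))],P[:,2],rcond=None)[0]
            print(n,m.sum(),'lo',np.percentile(P,1,axis=0).round(3),'hi',np.percentile(P,99,axis=0).round(3),'slope',f.round(3))
E
python3 - <<'E'
from h import *
held(); go(.663,.231,.174,88.35)
E
```

```text
gap 0.0181 F [-0.4  0.1 -3.3]
wrist 10565 lo [-0.047 -0.034 -0.057] hi [ 0.021  0.061 -0.042] slope [-0.193 -0.001 -0.052]
side 1259 lo [-0.051 -0.055 -0.063] hi [ 0.018  0.061 -0.041] slope [-0.13  -0.02  -0.052]
t 15.35 pos [0.5654 0.2327 0.1757] xang 88.64 q6 113.7 -> shift [0.03 3.9  0.07] turn 0.04
```

Request:
{"name": "send_rows", "arguments": {"rows": [[[0,0.8,0.05,0],[0,1.6,0.05,0],[0,2.4,0.05,0],[0,3.2,0.05,0],[0,3.9,0.05,0]]]}}

```text
time_s: 15.85
ee_pos: [0.6637, 0.2302, 0.174]
ee_rot: [[0.024, 1.0, 0.0], [1.0, -0.024, 0.0], [0.0, 0.0, -1.0]]
force: [-0.4, 1.0, -3.6]
finger_gap: 0.0183
grasp_force: 60.3
```

Request:
{"name": "send_rows", "arguments": {"rows": [[[0,0,0,0],[0,0,0.3,0],[0,0,0.6,0],[0,0,0.9,0],[0,0,1.2,0]]]}}

```text
time_s: 16.35
ee_pos: [0.6616, 0.2303, 0.1434]
ee_rot: [[0.023, 1.0, -0.001], [1.0, -0.023, -0.0], [-0.0, -0.001, -1.0]]
force: [-1.2, -0.9, 27.5]
finger_gap: 0.0182
grasp_force: 65.4
```

```bash
python3 - <<'E'
from h import *
held(); go(.663,.231,.141,88.35)
E
```

```text
gap 0.0182 F [-1.2 -0.9 27.5]
wrist 9147 lo [-0.047 -0.035 -0.06 ] hi [ 0.021  0.061 -0.042] slope [-0.196  0.001 -0.052]
side 1160 lo [-0.051 -0.055 -0.063] hi [ 0.019  0.061 -0.041] slope [-0.123 -0.02  -0.051]
t 16.45 pos [0.6623 0.2303 0.1437] xang 88.65 q6 110.5 -> shift [0.03 0.03 0.11] turn 0.04
```

It rests on the prongs (27 N upward). I ease off, open halfway and lift.

Request:
{"name": "send_rows", "arguments": {"rows": [[[0,0,-0.06,0],[0,0,-0.06,0],[0,0,-0.06,0],[0,0,-0.06,0],[0,0,-0.06,0]]]}}

```text
time_s: 16.95
ee_pos: [0.6626, 0.2303, 0.1456]
ee_rot: [[0.024, 1.0, -0.0], [1.0, -0.024, -0.0], [-0.0, -0.0, -1.0]]
force: [-0.2, -0.3, -3.0]
finger_gap: 0.018
grasp_force: 60.3
```

Request:
{"name": "send_rows", "arguments": {"rows": [[[0,0,0,0],[0,0,0,0],[0,0,0,0],[0,0,0,0],[0,0,0,0]]], "gripper": 0}}

```text
time_s: 17.45
ee_pos: [0.6627, 0.2304, 0.1459]
ee_rot: [[0.024, 1.0, 0.0], [1.0, -0.024, 0.0], [0.0, 0.0, -1.0]]
force: [-0.2, -0.3, -0.1]
finger_gap: 0.0425
grasp_force: 0.0
```

Request:
{"name": "send_rows", "arguments": {"rows": [[[0,0,-0.6,0],[0,0,-1.4,0],[0,0,-2.6,0],[0,0,-4,0],[0,0,-5.5,0]]]}}

```text
time_s: 17.95
ee_pos: [0.6621, 0.2301, 0.284]
ee_rot: [[0.024, 1.0, -0.001], [1.0, -0.024, -0.0], [-0.0, -0.001, -1.0]]
force: [0.8, -0.3, -0.3]
finger_gap: 0.0428
grasp_force: 0.0
```

Request:
{"name": "send_rows", "arguments": {"rows": [[[-0.8,-0.8,-0.5,-1],[-1.8,-2,-1,-2],[-3.4,-3.6,-1.2,-3],[-5,-5.2,-1.2,-4],[-6.6,-6.6,-1.2,-5]]], "gripper": 1}}

```text
time_s: 18.45
ee_pos: [0.5035, 0.0803, 0.3135]
ee_rot: [[-0.63, 0.777, 0.001], [0.777, 0.63, -0.0], [-0.001, 0.001, -1.0]]
force: [0.6, -1.1, -0.4]
finger_gap: 0.0853
grasp_force: 0.0
```

```bash
python3 - <<'E'
from h import *
go(.473,-.003,.25,177.6)
im,d,c=shot('side','side4.png'); print(*sanders(im,d,c),sep='\n'); print('hung',*sanders(im,d,c,(.145,.176)),sep='\n')
cv2.imwrite('pics/side4c.png',cv2.resize(im[140:340,50:350],None,fx=2,fy=2))
im,d,c=shot('wrist'); print(*sanders(im,d,c),sep='\n')
E
```

```text
t 18.45 pos [0.5035 0.0803 0.3135] xang 129.02 q6 60.1 -> shift [-1.82 -3.05  2.54] turn -6.07
(472, -227, 114, 28, 10.7, 247, 0.103)
(454, -113, 116, 22, 167.4, 265, 0.104)
(471, -1, 115, 21, 175.8, 323, 0.103)
(661, 182, 20, 10, 24.1, 30, 0.106)
(664, 286, 21, 9, 20.6, 31, 0.106)
(673, 489, 20, 13, 102.3, 38, 0.106)
hung
(731, 62, 465, 25, 88.1, 1421, 0.176)
(662, 231, 116, 22, 87.9, 498, 0.173)
(663, 278, 18, 6, 152.9, 99, 0.106)
(473, -3, 115, 21, 177.2, 2056, 0.102)
(659, 175, 18, 8, 144.0, 62, 0.106)
(421, -108, 44, 22, 167.7, 815, 0.102)
(505, -122, 27, 17, 116.9, 295, 0.101)
```

View pics/side4c.png

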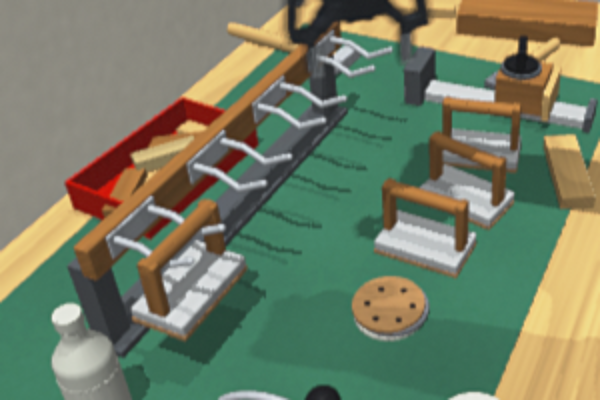

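Sander 1 hangs on its hook (bar at (178,245), level). Next, sander 2.

Request:
{"name": "send_rows", "arguments": {"rows": [[[-0.5,-0.8,0.5,-1],[-1,-1.6,1,-2],[-1.5,-2.4,1.5,-3],[-1.82,-3.05,2,-4],[-1.82,-3.05,2.5,-5]]]}}

```text
time_s: 19.05
ee_pos: [0.4735, -0.0033, 0.2505]
ee_rot: [[-0.981, 0.195, 0.0], [0.195, 0.981, -0.001], [-0.0, -0.0, -1.0]]
force: [0.2, 0.2, 0.9]
finger_gap: 0.0852
grasp_force: 0.0
```

Request:
{"name": "send_rows", "arguments": {"rows": [[[0,0,0.8,-1.07],[0,0,2,-1.07],[0,0,3.5,-1.07],[0,0,4.6,-1.07],[0,0,4.6,-1.07]]]}}

```text
time_s: 19.55
ee_pos: [0.4711, -0.0016, 0.1324]
ee_rot: [[-0.999, 0.049, -0.007], [0.049, 0.999, 0.0], [0.007, -0.0, -1.0]]
force: [-0.8, 0.5, 0.4]
finger_gap: 0.0852
grasp_force: 0.0
```

```bash
python3 - <<'E'
from h import *
im,d,c=shot('wrist'); print(*sanders(im,d,c)); go(.473,-.003,.070,177.4)
E
```

```text
(456, -116, 116, 23, 167.5, 9491, 0.102) (473, -4, 116, 21, 177.6, 7650, 0.102)
t 19.6 pos [ 0.4727 -0.0017  0.1345] xang 177.18 q6 2.6 -> shift [-0.02 -0.05  2.58] turn -0.03
```

Request:
{"name": "send_rows", "arguments": {"rows": [[[0,-0.06,1,0],[0,-0.06,2,0],[0,-0.06,2.55,0],[0,-0.06,2.55,0],[0,-0.06,2.55,0]]]}}

```text
time_s: 20.1
ee_pos: [0.4755, -0.0033, 0.0735]
ee_rot: [[-0.999, 0.049, 0.003], [0.049, 0.999, 0.0], [-0.003, 0.0, -1.0]]
force: [-0.3, -0.5, 0.1]
finger_gap: 0.0853
grasp_force: 0.0
```

Request:
{"name": "send_rows", "arguments": {"rows": [[[0,0,0,0],[0,0,0,0],[0,0,0,0],[0,0,0,0],[0,0,0,0]]], "gripper": -1}}

```text
time_s: 20.6
ee_pos: [0.474, -0.0036, 0.0723]
ee_rot: [[-0.999, 0.049, 0.001], [0.049, 0.999, -0.001], [-0.001, -0.0, -1.0]]
force: [-0.7, -1.6, 2.7]
finger_gap: 0.0181
grasp_force: 58.4
```

Request:
{"name": "send_rows", "arguments": {"rows": [[[0,0,0,0],[0,0,-0.4,0],[0,0,-1.2,0],[0,0,-2.2,0],[0,0,-3.2,0]]]}}

```text
time_s: 21.1
ee_pos: [0.4727, -0.0033, 0.1524]
ee_rot: [[-0.999, 0.049, -0.002], [0.049, 0.999, 0.0], [0.002, 0.0, -1.0]]
force: [0.4, 0.1, -2.4]
finger_gap: 0.0184
grasp_force: 58.9
```

Request:
{"name": "send_rows", "arguments": {"rows": [[[0,0,-0.6,1],[0,0,-1,2],[0,0.5,-1,3],[0,1,-1,4],[0,1.5,-1,5]]]}}

```text
time_s: 21.6
ee_pos: [0.4749, 0.0345, 0.1769]
ee_rot: [[-0.73, 0.684, -0.001], [0.684, 0.73, 0.0], [0.001, -0.001, -1.0]]
force: [0.4, -1.0, -3.2]
finger_gap: 0.0182
grasp_force: 59.0
```

Request:
{"name": "send_rows", "arguments": {"rows": [[[0,0,0,1],[0,0,0,2],[0,0,0,3],[0,0,0,4],[0,0,0,5]]]}}

```text
time_s: 22.1
ee_pos: [0.4748, 0.0341, 0.1767]
ee_rot: [[-0.12, 0.993, -0.002], [0.993, 0.12, 0.0], [0.0, -0.002, -1.0]]
force: [-0.2, 0.1, -3.4]
finger_gap: 0.0182
grasp_force: 59.0
```

```bash
python3 - <<'E'
from h import *
held(); go(.56,.093,.173,88.35)
E
```

```text
gap 0.0182 F [-0.2  0.1 -3.4]
wrist 9943 lo [-0.039 -0.02  -0.056] hi [ 0.034  0.062 -0.049] slope [-0.002 -0.006 -0.05 ]
side 752 lo [-0.042 -0.06  -0.065] hi [ 0.028  0.063 -0.046] slope [ 0.033 -0.036 -0.05 ]
t 22.2 pos [0.475  0.0341 0.1767] xang 97.22 q6 86.9 -> shift [1.91 3.67 0.14] turn 1.11
```

Request:
{"name": "send_rows", "arguments": {"rows": [[[0.5,0.9,0.1,0.6],[1,1.9,0.1,1.1],[1.5,2.9,0.1,1.1],[1.91,3.67,0.1,1.1],[1.91,3.67,0.1,1.1]]]}}

```text
time_s: 22.7
ee_pos: [0.5632, 0.0946, 0.174]
ee_rot: [[0.023, 1.0, 0.002], [1.0, -0.023, 0.001], [0.001, 0.002, -1.0]]
force: [-1.4, -1.2, -3.1]
finger_gap: 0.0183
grasp_force: 59.2
```

```bash
python3 - <<'E'
from h import *
s=ctrl.get_state(); print(s['finger_gap'],s['force']);go(.660,.093,.173,88.35)
E
```

```text
0.01834765734976857 [-1.44081674 -1.21769872 -3.11317088]
t 22.7 pos [0.5632 0.0946 0.174 ] xang 88.67 q6 100.8 -> shift [0.02 3.87 0.05] turn 0.04
```

Request:
{"name": "send_rows", "arguments": {"rows": [[[0,0.8,0.05,0],[0,1.6,0.05,0],[0,2.4,0.05,0],[0,3.2,0.05,0],[0,3.9,0.05,0]]]}}

```text
time_s: 23.2
ee_pos: [0.658, 0.0897, 0.1727]
ee_rot: [[0.026, 1.0, -0.002], [1.0, -0.026, -0.0], [-0.0, -0.002, -1.0]]
force: [0.4, -0.0, -2.1]
finger_gap: 0.018
grasp_force: 59.3
```

Request:
{"name": "send_rows", "arguments": {"rows": [[[0,0,0,0],[0,0,0.3,0],[0,0,0.6,0],[0,0,0.9,0],[0,0,1.15,0]]]}}

```text
time_s: 23.7
ee_pos: [0.6569, 0.0901, 0.1434]
ee_rot: [[0.027, 1.0, -0.002], [1.0, -0.027, -0.0], [-0.0, -0.002, -1.0]]
force: [-1.0, -0.9, 20.1]
finger_gap: 0.0183
grasp_force: 62.9
```

```bash
python3 - <<'E'
from h import *
held(); go(.660,.093,.142,88.35)
E
```

```text
gap 0.0183 F [-1.  -0.9 20.1]
wrist 10799 lo [-0.034 -0.019 -0.061] hi [ 0.039  0.089 -0.049] slope [-0.004 -0.018 -0.05 ]
side 890 lo [-0.038 -0.056 -0.065] hi [ 0.034  0.089 -0.046] slope [ 0.064 -0.025 -0.05 ]
t 23.8 pos [0.6576 0.0902 0.1438] xang 88.42 q6 99.4 -> shift [0.11 0.09 0.07] turn 0.01
```

Request:
{"name": "send_rows", "arguments": {"rows": [[[0,0,-0.05,0],[0,0,-0.05,0],[0,0,-0.05,0],[0,0,-0.05,0],[0,0,-0.05,0]]]}}

```text
time_s: 24.3
ee_pos: [0.6582, 0.0902, 0.1457]
ee_rot: [[0.028, 1.0, 0.0], [1.0, -0.028, 0.0], [0.0, 0.0, -1.0]]
force: [0.4, 0.1, -3.6]
finger_gap: 0.0181
grasp_force: 59.4
```

Request:
{"name": "send_rows", "arguments": {"rows": [[[0,0,0,0],[0,0,0,0],[0,0,0,0],[0,0,0,0],[0,0,0,0]]], "gripper": 0}}

```text
time_s: 24.8
ee_pos: [0.6583, 0.0902, 0.1459]
ee_rot: [[0.028, 1.0, 0.0], [1.0, -0.028, 0.0], [0.0, 0.0, -1.0]]
force: [0.1, 0.0, -0.2]
finger_gap: 0.0423
grasp_force: 0.0
```

Request:
{"name": "send_rows", "arguments": {"rows": [[[0,0,-0.6,0],[0,0,-1.4,0],[0,0,-2.6,0],[0,0,-4,0],[0,0,-5.5,0]]]}}

```text
time_s: 25.3
ee_pos: [0.6576, 0.0901, 0.2839]
ee_rot: [[0.028, 1.0, -0.001], [1.0, -0.028, -0.0], [-0.0, -0.001, -1.0]]
force: [0.6, 0.5, 0.0]
finger_gap: 0.0427
grasp_force: 0.0
```

Request:
{"name": "send_rows", "arguments": {"rows": [[[-0.8,-0.8,-0.2,-1],[-2,-2,-0.2,-2],[-3.3,-3.3,-0.2,-3],[-4.6,-4.6,-0.2,-4],[-5.9,-5.9,-0.2,-5]]], "gripper": 1}}

```text
time_s: 25.8
ee_pos: [0.5051, -0.0541, 0.2883]
ee_rot: [[-0.626, 0.78, 0.001], [0.78, 0.626, -0.0], [-0.001, 0.0, -1.0]]
force: [0.6, 0.3, -0.5]
finger_gap: 0.0854
grasp_force: 0.0
```

```bash
python3 - <<'E'
from h import *
go(.456,-.116,.25,167.5)
im,d,c=shot('side'); print(*sanders(im,d,c),sep='\n'); print('hung',*sanders(im,d,c,(.145,.176)),sep='\n')
im,d,c=shot('wrist'); print(*sanders(im,d,c),sep='\n')
E
```

```text
t 25.8 pos [ 0.5051 -0.0541  0.2883] xang 128.76 q6 45.1 -> shift [-0.7  -3.08  1.53] turn -4.84
(470, -222, 115, 24, 15.2, 242, 0.103)
(453, -114, 114, 23, 167.0, 270, 0.104)
(654, 41, 19, 8, 16.0, 25, 0.106)
(658, 146, 20, 10, 22.1, 25, 0.106)
(661, 182, 22, 10, 24.6, 27, 0.106)
(662, 286, 18, 8, 24.2, 27, 0.105)
(674, 489, 19, 12, 97.8, 33, 0.105)
hung
(730, 18, 553, 25, 88.1, 1540, 0.176)
(657, 92, 116, 22, 88.0, 371, 0.174)
(662, 232, 115, 23, 88.6, 496, 0.173)
(653, 138, 11, 4, 161.3, 43, 0.104)
(456, -115, 115, 21, 167.3, 2454, 0.102)
(652, 35, 18, 8, 145.1, 76, 0.106)
(433, -234, 32, 21, 9.5, 634, 0.103)
(506, -220, 50, 22, 13.6, 862, 0.102)
```

Sander 2 hangs. Next, sander 3.

Request:
{"name": "send_rows", "arguments": {"rows": [[[-0.2,-0.8,0.5,-1],[-0.4,-1.6,1,-2],[-0.6,-2.4,1.5,-3],[-0.7,-3.08,1.5,-4],[-0.7,-3.08,1.5,-4.84]]]}}

```text
time_s: 26.4
ee_pos: [0.456, -0.1154, 0.2504]
ee_rot: [[-0.975, 0.221, -0.001], [0.221, 0.975, -0.0], [0.001, -0.0, -1.0]]
force: [0.3, 0.7, 0.5]
finger_gap: 0.0855
grasp_force: 0.0
```

Request:
{"name": "send_rows", "arguments": {"rows": [[[0,0,1.2,0],[0,0,2.6,0],[0,0,4,0],[0,0,4.6,0],[0,0,4.6,0]]]}}

```text
time_s: 26.9
ee_pos: [0.4556, -0.1139, 0.1334]
ee_rot: [[-0.975, 0.223, -0.005], [0.223, 0.975, 0.001], [0.005, 0.0, -1.0]]
force: [-0.9, 0.4, -0.1]
finger_gap: 0.0852
grasp_force: 0.0
```

```bash
python3 - <<'E'
from h import *
im,d,c=shot('wrist'); print(*sanders(im,d,c)); go(.456,-.116,.070,167.4)
E
```

```text
(456, -116, 116, 21, 167.7, 7610, 0.102) (446, -232, 59, 23, 11.8, 4499, 0.101)
t 26.95 pos [ 0.4568 -0.1142  0.135 ] xang 167.1 q6 -1.1 -> shift [ 0.01 -0.08  2.6 ] turn -0.04
```

Request:
{"name": "send_rows", "arguments": {"rows": [[[0,-0.05,1,0],[0,-0.05,2,0],[0,-0.05,2.58,0],[0,-0.05,2.58,0],[0,-0.05,2.58,0]]]}}

```text
time_s: 27.45
ee_pos: [0.4582, -0.1161, 0.0724]
ee_rot: [[-0.975, 0.223, 0.002], [0.223, 0.975, -0.0], [-0.002, 0.0, -1.0]]
force: [-0.0, -0.4, 0.3]
finger_gap: 0.0854
grasp_force: 0.0
```

Request:
{"name": "send_rows", "arguments": {"rows": [[[0,0,0,0],[0,0,0,0],[0,0,0,0],[0,0,0,0],[0,0,0,0]]], "gripper": -1}}

```text
time_s: 27.95
ee_pos: [0.4571, -0.1157, 0.0716]
ee_rot: [[-0.975, 0.223, 0.001], [0.223, 0.975, 0.0], [-0.001, 0.001, -1.0]]
force: [0.1, 1.1, 2.5]
finger_gap: 0.0182
grasp_force: 58.4
```

Request:
{"name": "send_rows", "arguments": {"rows": [[[0,0,0,0],[0,0,-0.4,0],[0,0,-1.4,0],[0,0,-2.6,0],[0,0,-3.8,0]]]}}

```text
time_s: 28.45
ee_pos: [0.4557, -0.1157, 0.1668]
ee_rot: [[-0.975, 0.223, -0.002], [0.223, 0.975, 0.0], [0.002, -0.0, -1.0]]
force: [0.9, 0.0, -3.5]
finger_gap: 0.0178
grasp_force: 58.9
```

Request:
{"name": "send_rows", "arguments": {"rows": [[[0,0,-0.8,1],[-0.3,0.3,-1.2,2],[-0.7,0.6,-1.2,3],[-1.1,0.9,-1.2,4],[-1.5,1.2,-1.2,5]]]}}

```text
time_s: 28.95
ee_pos: [0.4997, -0.0948, 0.1961]
ee_rot: [[-0.599, 0.801, -0.001], [0.801, 0.599, -0.0], [0.001, -0.001, -1.0]]
force: [-0.5, -0.1, -3.7]
finger_gap: 0.0183
grasp_force: 58.9
```

```bash
python3 - <<'E'
from h import *
held(); go(.556,-.044,.173,88.35)
E
```

```text
gap 0.0183 F [-0.5 -0.1 -3.7]
wrist 10059 lo [-0.059 -0.031 -0.061] hi [ 0.034  0.064 -0.048] slope [ 0.011 -0.008 -0.049]
side 597 lo [-0.06  -0.041 -0.065] hi [ 0.056  0.068 -0.041] slope [ 0.019 -0.043 -0.05 ]
t 29.05 pos [ 0.5009 -0.0947  0.196 ] xang 127.19 q6 42.1 -> shift [0.28 2.98 0.92] turn 4.85
```

Request:
{"name": "send_rows", "arguments": {"rows": [[[0,0.3,0.3,1],[0.1,1,0.6,2],[0.2,1.8,0.9,3],[0.28,2.6,0.9,4],[0.28,2.9,0.9,4.85]]]}}

```text
time_s: 29.55
ee_pos: [0.5536, -0.0449, 0.173]
ee_rot: [[0.03, 1.0, -0.001], [1.0, -0.03, 0.0], [0.0, -0.001, -1.0]]
force: [-0.0, -0.3, -2.7]
finger_gap: 0.0182
grasp_force: 59.0
```

Request:
{"name": "send_rows", "arguments": {"rows": [[[0,0,0,0],[0,0,0,0],[0,0,0,0],[0,0,0,0],[0,0,0,0]]]}}

```text
time_s: 30.05
ee_pos: [0.5532, -0.046, 0.1738]
ee_rot: [[0.029, 1.0, -0.0], [1.0, -0.029, -0.0], [-0.0, -0.0, -1.0]]
force: [-0.3, 0.4, -3.3]
finger_gap: 0.0182
grasp_force: 59.0
```

```bash
python3 - <<'E'
from h import *
held(); go(.655,-.046,.173,88.35)
E
```

```text
gap 0.0182 F [-0.3  0.4 -3.3]
wrist 10635 lo [-0.033 -0.018 -0.085] hi [ 0.078  0.088 -0.048] slope [-0.107 -0.125 -0.047]
side 752 lo [-0.037 -0.056 -0.083] hi [ 0.074  0.087 -0.046] slope [-0.081 -0.067 -0.052]
t 30.15 pos [ 0.5534 -0.0459  0.1738] xang 88.33 q6 86.9 -> shift [0.11 4.06 0.03] turn -0.0
```

Request:
{"name": "send_rows", "arguments": {"rows": [[[0.03,0.8,0,0],[0.06,1.6,0,0],[0.1,2.4,0,0],[0.1,3.2,0,0],[0.1,4.06,0,0]]]}}

```text
time_s: 30.65
ee_pos: [0.6557, -0.0462, 0.1736]
ee_rot: [[0.029, 1.0, -0.0], [1.0, -0.029, -0.0], [-0.0, -0.0, -1.0]]
force: [-0.2, -0.2, -3.3]
finger_gap: 0.0181
grasp_force: 59.1
```

Request:
{"name": "send_rows", "arguments": {"rows": [[[0,0,0,0],[0,0,0.3,0],[0,0,0.6,0],[0,0,0.9,0],[0,0,1.15,0]]]}}

```text
time_s: 31.15
ee_pos: [0.654, -0.0461, 0.1438]
ee_rot: [[0.029, 1.0, -0.002], [1.0, -0.029, 0.0], [0.0, -0.002, -1.0]]
force: [0.2, 0.1, -3.5]
finger_gap: 0.0181
grasp_force: 59.4
```

```bash
python3 - <<'E'
from h import *
held(); go(.655,-.046,.142,88.35)
E
```

```text
gap 0.0181 F [ 0.2  0.1 -3.5]
wrist 11344 lo [-0.033 -0.018 -0.065] hi [ 0.036  0.089 -0.048] slope [-0.001 -0.034 -0.049]
side 681 lo [-0.038 -0.055 -0.066] hi [ 0.03   0.088 -0.045] slope [ 0.071 -0.019 -0.05 ]
t 31.25 pos [ 0.6537 -0.046   0.1434] xang 88.32 q6 87.6 -> shift [0.   0.05 0.06] turn -0.0
```

Request:
{"name": "send_rows", "arguments": {"rows": [[[0,0,0.08,0],[0,0,0.08,0],[0,0,0.08,0],[0,0,0.08,0],[0,0,0.03,0]]]}}

```text
time_s: 31.75
ee_pos: [0.6552, -0.0461, 0.1442]
ee_rot: [[0.029, 1.0, -0.0], [1.0, -0.029, -0.0], [-0.0, -0.0, -1.0]]
force: [-0.1, 0.1, -3.9]
finger_gap: 0.0184
grasp_force: 59.3
```

Request:
{"name": "send_rows", "arguments": {"rows": [[[0,0,0,0],[0,0,0,0],[0,0,0,0],[0,0,0,0],[0,0,0,0]]], "gripper": 0}}

```text
time_s: 32.25
ee_pos: [0.6553, -0.0462, 0.1443]
ee_rot: [[0.029, 1.0, 0.0], [1.0, -0.029, -0.0], [-0.0, 0.0, -1.0]]
force: [-0.5, 0.5, -0.2]
finger_gap: 0.0424
grasp_force: 0.0
```

Request:
{"name": "send_rows", "arguments": {"rows": [[[0,0,-0.6,0],[0,0,-1.4,0],[0,0,-2.6,0],[0,0,-4,0],[0,0,-5.5,0]]]}}

```text
time_s: 32.75
ee_pos: [0.6546, -0.0461, 0.2824]
ee_rot: [[0.029, 1.0, -0.001], [1.0, -0.029, 0.0], [0.0, -0.001, -1.0]]
force: [0.3, 0.0, 0.2]
finger_gap: 0.0426
grasp_force: 0.0
```

Request:
{"name": "send_rows", "arguments": {"rows": [[[-0.8,-0.8,-0.2,1],[-2,-2,-0.2,2],[-3.3,-3.3,-0.2,3],[-4.6,-4.6,-0.2,4],[-5.9,-5.9,-0.2,5]]], "gripper": 1}}

```text
time_s: 33.25
ee_pos: [0.502, -0.1901, 0.2868]
ee_rot: [[0.669, 0.743, 0.0], [0.743, -0.669, -0.0], [-0.0, 0.001, -1.0]]
force: [-0.3, -0.6, -0.6]
finger_gap: 0.0853
grasp_force: 0.0
```

```bash
python3 - <<'E'
from h import *
go(.472,-.226,.25,12)
im,d,c=shot('side'); print(*sanders(im,d,c),sep='\n'); print('hung',*sanders(im,d,c,(.145,.176)),sep='\n')
im,d,c=shot('wrist'); print(*sanders(im,d,c),sep='\n')
W=cloud(d,c); hsv=cv2.cvtColor(im,cv2.COLOR_BGR2HSV)
g=(W[...,0]>.55)&(W[...,1]<-.1)&(W[...,2]>.12)&(W[...,2]<.172)&(hsv[...,1]<60); n,l,s,ce=cv2.connectedComponentsWithStats(g.astype(np.uint8))
for i in range(1,n):
    if s[i,4]>60: 
        Q=W[l==i]; t=Q[Q[:,0]<Q[:,0].min()+.012]; print(s[i],'min',Q.min(0).round(3),'max',Q.max(0).round(3),'tip',t.mean(0).round(3))
E
```

```text
t 33.25 pos [ 0.502  -0.1901  0.2868] xang 48.03 q6 111.2 -> shift [-1.87  0.07  1.47] turn 4.5
(471, -224, 116, 24, 12.1, 250, 0.103)
(654, 41, 20, 8, 11.2, 26, 0.106)
(657, 146, 19, 8, 11.6, 27, 0.106)
(659, 182, 19, 8, 28.0, 29, 0.106)
(663, 287, 19, 8, 24.6, 29, 0.105)
(674, 490, 19, 13, 103.8, 31, 0.106)
hung
(729, 20, 551, 24, 88.2, 1543, 0.176)
(655, 23, 254, 23, 88.1, 667, 0.173)
(662, 232, 116, 23, 88.5, 492, 0.175)
(474, -227, 115, 21, 11.6, 2298, 0.102)
(431, -381, 19, 7, 150.2, 26, 0.096)
[371   0  64  51 787] min [ 0.612 -0.165  0.146] max [ 0.665 -0.155  0.17 ] tip [ 0.617 -0.159  0.166]
[ 418    0  142  116 2492] min [ 0.61  -0.231  0.129] max [ 0.716 -0.204  0.171] tip [ 0.616 -0.214  0.166]
```

Sander 3 hangs. Next, sander 4.

Request:
{"name": "send_rows", "arguments": {"rows": [[[-0.5,0,0.4,1],[-1,0,0.8,2],[-1.4,0,1.2,3],[-1.8,0.1,1.5,4],[-1.8,0.1,1.5,4.55]]]}}

```text
time_s: 33.85
ee_pos: [0.4747, -0.2247, 0.248]
ee_rot: [[0.979, 0.203, -0.002], [0.203, -0.979, 0.001], [-0.002, -0.001, -1.0]]
force: [0.8, 0.1, 0.0]
finger_gap: 0.0855
grasp_force: 0.0
```

Request:
{"name": "send_rows", "arguments": {"rows": [[[0,0,1.2,0],[0,0,2.6,0],[0,0,4,0],[0,0,4.6,0],[0,0,4.6,0]]]}}

```text
time_s: 34.35
ee_pos: [0.4739, -0.2231, 0.1316]
ee_rot: [[0.978, 0.208, -0.005], [0.208, -0.978, 0.003], [-0.004, -0.004, -1.0]]
force: [-0.3, 0.9, 0.1]
finger_gap: 0.0855
grasp_force: 0.0
```

```bash
python3 - <<'E'
from h import *
im,d,c=shot('wrist'); print(*sanders(im,d,c)); go(.474,-.227,.070,11.6)
E
```

```text
(474, -227, 116, 22, 11.8, 7773, 0.102)
t 34.4 pos [ 0.4751 -0.2238  0.1333] xang 11.98 q6 142.8 -> shift [-0.06  0.12  2.53] turn 0.05
```

Request:
{"name": "send_rows", "arguments": {"rows": [[[-0.04,0.1,1,0],[-0.04,0.1,2,0],[-0.04,0.1,2.53,0],[-0.04,0.1,2.53,0],[-0.04,0.1,2.53,0]]]}}

```text
time_s: 34.9
ee_pos: [0.4762, -0.2276, 0.0723]
ee_rot: [[0.978, 0.207, 0.002], [0.207, -0.978, -0.001], [0.002, 0.001, -1.0]]
force: [0.6, -0.3, 0.7]
finger_gap: 0.0855
grasp_force: 0.0
```

Request:
{"name": "send_rows", "arguments": {"rows": [[[0,0,0,0],[0,0,0,0],[0,0,0,0],[0,0,0,0],[0,0,0,0]]], "gripper": -1}}

```text
time_s: 35.4
ee_pos: [0.475, -0.2269, 0.0713]
ee_rot: [[0.978, 0.207, 0.0], [0.207, -0.978, 0.001], [0.001, -0.0, -1.0]]
force: [-0.1, 2.3, 3.2]
finger_gap: 0.0184
grasp_force: 58.4
```

Request:
{"name": "send_rows", "arguments": {"rows": [[[0,0,0,0],[0,0,-0.4,0],[0,0,-1.4,0],[0,0,-2.6,0],[0,0,-3.8,0]]]}}

```text
time_s: 35.9
ee_pos: [0.4739, -0.2269, 0.1663]
ee_rot: [[0.978, 0.206, -0.002], [0.206, -0.978, 0.001], [-0.002, -0.001, -1.0]]
force: [0.6, -0.7, -3.2]
finger_gap: 0.0183
grasp_force: 59.1
```

Request:
{"name": "send_rows", "arguments": {"rows": [[[0,0,-1,-1],[0.3,0,-2,-2],[0.7,-0.2,-2,-3],[1.1,-0.4,-2,-4],[1.5,-0.6,-2,-5]]]}}

```text
time_s: 36.4
ee_pos: [0.5082, -0.2046, 0.2159]
ee_rot: [[0.612, 0.791, -0.001], [0.791, -0.612, -0.0], [-0.001, -0.001, -1.0]]
force: [0.3, -0.7, -4.3]
finger_gap: 0.0182
grasp_force: 59.2
```

```bash
python3 - <<'E'
from h import *
held(); go(.55,-.184,.173,88.35)
E
```

```text
gap 0.0182 F [ 0.3 -0.7 -4.3]
wrist 9744 lo [-0.035 -0.031 -0.055] hi [ 0.058  0.062 -0.047] slope [-0.015 -0.    -0.049]
side 652 lo [-0.061 -0.049 -0.064] hi [ 0.057  0.066 -0.045] slope [ 0.049 -0.058 -0.05 ]
t 36.5 pos [ 0.5089 -0.2041  0.2155] xang 51.98 q6 106.2 -> shift [1.64 0.8  1.7 ] turn -4.55
```

Request:
{"name": "send_rows", "arguments": {"rows": [[[0.3,0.1,0.4,-1],[0.6,0.3,0.8,-2],[1,0.5,1.2,-3],[1.4,0.7,1.6,-4],[1.64,0.8,1.7,-4.55]]]}}

```text
time_s: 37.0
ee_pos: [0.5485, -0.1847, 0.1717]
ee_rot: [[0.029, 1.0, -0.003], [1.0, -0.029, 0.001], [0.0, -0.003, -1.0]]
force: [-0.6, -0.4, -3.9]
finger_gap: 0.0183
grasp_force: 59.0
```

Request:
{"name": "send_rows", "arguments": {"rows": [[[0,0,0,0],[0,0,0,0],[0,0,0,0],[0,0,0,0],[0,0,0,0]]]}}

```text
time_s: 37.5
ee_pos: [0.5493, -0.1851, 0.1737]
ee_rot: [[0.03, 1.0, 0.0], [1.0, -0.03, -0.0], [-0.0, 0.0, -1.0]]
force: [0.0, 0.7, -4.0]
finger_gap: 0.018
grasp_force: 59.0
```

```bash
python3 - <<'E'
from h import *
held(); go(.651,-.187,.173,88.35)
E
```

```text
gap 0.018 F [ 0.   0.7 -4. ]
wrist 10156 lo [-0.034 -0.019 -0.085] hi [ 0.077  0.088 -0.048] slope [-0.106 -0.108 -0.048]
side 578 lo [-0.039 -0.059 -0.081] hi [ 0.071  0.085 -0.045] slope [-0.064 -0.063 -0.051]
t 37.6 pos [ 0.5494 -0.185   0.1736] xang 88.28 q6 73.1 -> shift [0.04 4.06 0.03] turn -0.01
```

Request:
{"name": "send_rows", "arguments": {"rows": [[[0.04,0.8,0,0],[0.04,1.6,0,0],[0.04,2.4,0,0],[0.04,3.2,0,0],[0.04,4.06,0,0]]]}}

```text
time_s: 38.1
ee_pos: [0.6515, -0.1868, 0.1734]
ee_rot: [[0.03, 1.0, -0.0], [1.0, -0.03, -0.0], [-0.0, -0.0, -1.0]]
force: [1.5, 0.1, -3.6]
finger_gap: 0.018
grasp_force: 59.2
```

Request:
{"name": "send_rows", "arguments": {"rows": [[[0,0,0,0],[0,0,0.3,0],[0,0,0.6,0],[0,0,0.9,0],[0,0,1.18,0]]]}}

```text
time_s: 38.6
ee_pos: [0.6499, -0.1867, 0.1429]
ee_rot: [[0.03, 1.0, -0.001], [1.0, -0.03, 0.0], [0.0, -0.001, -1.0]]
force: [-0.0, -0.3, -3.8]
finger_gap: 0.0183
grasp_force: 59.4
```

Request:
{"name": "send_rows", "arguments": {"rows": [[[0,0,0,0],[0,0,0,0],[0,0,0,0],[0,0,0,0],[0,0,0,0]]]}}

```text
time_s: 39.1
ee_pos: [0.6512, -0.1868, 0.1442]
ee_rot: [[0.029, 1.0, 0.001], [1.0, -0.029, -0.0], [-0.0, 0.001, -1.0]]
force: [-0.0, -0.3, -4.2]
finger_gap: 0.0183
grasp_force: 59.6
```

Request:
{"name": "send_rows", "arguments": {"rows": [[[0,0,0.04,0],[0,0,0.04,0],[0,0,0.04,0],[0,0,0.04,0],[0,0,0.04,0]]], "gripper": 0}}

```text
time_s: 39.6
ee_pos: [0.6512, -0.1868, 0.1432]
ee_rot: [[0.029, 1.0, 0.001], [1.0, -0.029, -0.0], [-0.0, 0.001, -1.0]]
force: [-0.6, -0.2, 0.1]
finger_gap: 0.0425
grasp_force: 0.0
```

Request:
{"name": "send_rows", "arguments": {"rows": [[[0,0,-0.6,0],[0,0,-1.4,0],[0,0,-2.6,0],[0,0,-4,0],[0,0,-5.5,0]]]}}

```text
time_s: 40.1
ee_pos: [0.6505, -0.1867, 0.2812]
ee_rot: [[0.029, 1.0, -0.001], [1.0, -0.029, 0.0], [0.0, -0.001, -1.0]]
force: [1.3, 0.1, -0.2]
finger_gap: 0.0429
grasp_force: 0.0
```

Request:
{"name": "send_rows", "arguments": {"rows": [[[-0.8,-1,-0.3,0],[-2,-2.5,-0.6,0],[-3.3,-4,-0.9,0],[-4.4,-5.6,-1,0],[-5,-7.2,-1,0]]], "gripper": 1}}

```text
time_s: 40.6
ee_pos: [0.4661, -0.3084, 0.3059]
ee_rot: [[0.031, 1.0, 0.001], [1.0, -0.031, -0.002], [-0.002, 0.001, -1.0]]
force: [-0.5, -0.3, 0.1]
finger_gap: 0.0852
grasp_force: 0.0
```

Request:
{"name": "send_rows", "arguments": {"rows": [[[0,-0.4,0,0],[0,-0.4,0,0],[0,-0.4,0,0],[0,-0.4,0,0],[0,-0.4,0,0]]]}}

```text
time_s: 41.1
ee_pos: [0.4587, -0.3057, 0.305]
ee_rot: [[0.027, 1.0, -0.0], [1.0, -0.027, 0.0], [0.0, -0.0, -1.0]]
force: [-0.0, -1.2, -0.0]
finger_gap: 0.0855
grasp_force: 0.0
```

```bash
python3 - <<'E'
from h import *
im,d,c=shot('side','side5.png'); print(*sanders(im,d,c),sep='\n'); print('hung',*sanders(im,d,c,(.145,.176)),sep='\n'); lever()
im,d,c=shot('wrist','w5.png'); np.savez('pics/w5.npz',im=im,d=d,K=c[0],R=c[1],o=c[2]); W=cloud(d,c); hsv=cv2.cvtColor(im,cv2.COLOR_BGR2HSV)
reg=(W[...,0]>.25)&(W[...,0]<.75)&(W[...,1]<-.25)&(W[...,1]>-.45)
def rect(m,nm):
    n,l,s,_=cv2.connectedComponentsWithStats(m.astype(np.uint8)); 
    for i in range(1,n):
        if s[i,4]>100: 
            P=W[l==i]; print(nm,s[i],np.array(cv2.boxPoints(cv2.minAreaRect((P[:,:2]*1000).astype(np.float32)))).round(0).tolist(),cv2.minAreaRect((P[:,:2]*1000).astype(np.float32)),P[:,2].min().round(3),P[:,2].max().round(3))
rect(reg&(W[...,2]>.104)&(W[...,2]<.13),'bar')
rect(reg&(W[...,2]>.083)&(W[...,2]<.095),'disc')
rect(reg&(W[...,2]>.073)&(W[...,2]<.084)&(hsv[...,1]>80),'stop')
rect(reg&(W[...,2]>.012)&(W[...,2]<.025),'rail')
rect(reg&(W[...,2]>.03)&(W[...,2]<.073),'mid')
go(.45,-.34,.2)
E
```

```text
(657, 147, 20, 9, 15.3, 27, 0.106)
(661, 182, 23, 12, 15.8, 29, 0.106)
(664, 284, 18, 10, 179.5, 28, 0.105)
(673, 489, 21, 14, 90.8, 38, 0.106)
hung
(730, 19, 552, 23, 88.1, 1530, 0.176)
(652, -48, 395, 23, 88.1, 883, 0.174)
(661, 232, 116, 22, 87.7, 496, 0.173)
rod 0.035 25 [-32.4 -25.  -18.7]
rod 0.05 27 [-31.6 -26.  -21.2]
rod 0.065 28 [-30.7 -26.2 -22.5]
rod 0.08 31 [-29.9 -25.9 -23.1]
rod 0.095 30 [-29.5 -26.3 -23.7]
rod 0.11 15 [-28.4 -26.3 -24.2]
ball 242 -26.6
bar [267 213  27  60 882] [[443.0, -342.0], [455.0, -393.0], [468.0, -390.0], [456.0, -339.0]] ((455.500244140625, -365.8382263183594), (14.142605781555176, 52.7791633605957), 13.40446949005127) 0.104 0.13
disc [ 249  202   63   60 1371] [[418.0, -340.0], [429.0, -403.0], [493.0, -391.0], [482.0, -328.0]] ((455.3572082519531, -365.39862060546875), (65.50554656982422, 64.19464111328125), 10.062461853027344) 0.083 0.095
stop [ 234  195   77   69 1540] [[407.0, -334.0], [412.0, -404.0], [491.0, -399.0], [486.0, -329.0]] ((449.0238342285156, -366.4637756347656), (79.06139373779297, 70.15245819091797), 3.6277172565460205) 0.
[... 1096 characters left out ...]
 2889] [[609.0, -316.0], [614.0, -396.0], [645.0, -394.0], [640.0, -314.0]] ((626.9834594726562, -354.8480224609375), (30.381168365478516, 80.08858489990234), 3.7213778495788574) 0.03 0.073
mid [ 223  184   86   85 1486] [[390.0, -413.0], [482.0, -419.0], [487.0, -329.0], [396.0, -324.0]] ((438.8821716308594, -371.3764953613281), (89.83879852294922, 91.91871643066406), 86.5237808227539) 0.03 0.073
mid [175 202  14  29 113] [[330.0, -345.0], [332.0, -380.0], [344.0, -379.0], [341.0, -344.0]] ((336.89801025390625, -362.1318359375), (11.193867683410645, 34.78729248046875), 3.6819491386413574) 0.03 0.033
t 41.25 pos [ 0.4582 -0.3058  0.305 ] xang 88.39 q6 57.9 -> shift [-1.38 -0.29  4.2 ] turn 0
```

View pics/w5.png

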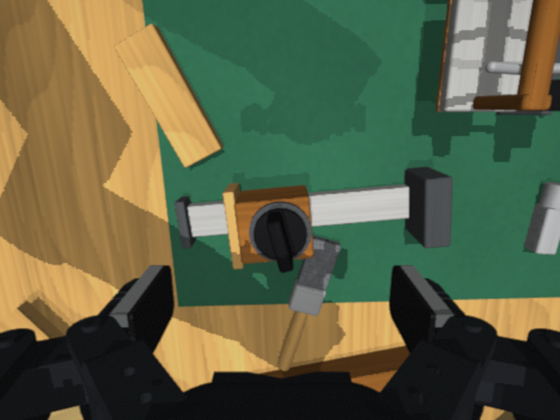

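View pics/side5.png

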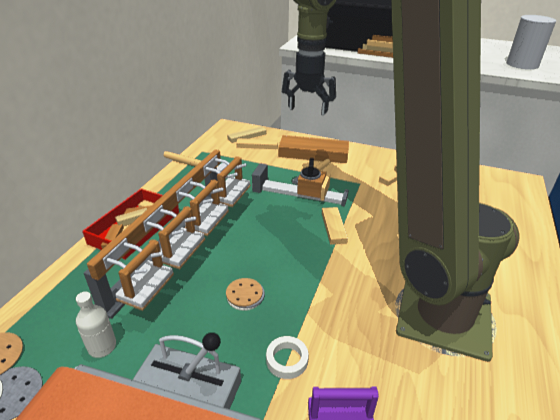

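All four sanders hang on the rack (side view, bars from (140,270) to (235,175)) and the lever is unchanged. In the wrist view the knob is at (280,232), its bar pointing down and slightly right, and the end block is at (430,207). I move above the knob.

Request:
{"name": "send_rows", "arguments": {"rows": [[[-0.6,0,1,-0.9],[-1.2,-0.1,2,-1.86],[-1.8,-0.15,3,-1.86],[-2.4,-0.15,4,-1.86],[-2.4,-0.15,5,-1.86]]]}}

```text
time_s: 41.75
ee_pos: [0.4523, -0.3677, 0.1792]
ee_rot: [[-0.227, 0.974, 0.001], [0.974, 0.227, -0.001], [-0.001, 0.0, -1.0]]
force: [-0.0, 1.2, 0.1]
finger_gap: 0.0854
grasp_force: 0.0
```

Request:
{"name": "send_rows", "arguments": {"rows": [[[0,0,0,0],[0,0,0,0],[0,0,0,0],[0,0,0,0],[0,0,0,0]]]}}

```text
time_s: 42.25
ee_pos: [0.4527, -0.3663, 0.1817]
ee_rot: [[-0.229, 0.973, 0.002], [0.973, 0.229, -0.002], [-0.002, 0.001, -1.0]]
force: [0.0, -0.3, -0.9]
finger_gap: 0.0859
grasp_force: 0.0
```

```bash
cat >> h.py <<'E'
def knob(name='wrist',zlo=.108,zhi=.135,cx=.4555,cy=-.3655):
    im,d,c=shot(name); W=cloud(d,c); hsv=cv2.cvtColor(im,cv2.COLOR_BGR2HSV); r=np.hypot(W[...,0]-cx,W[...,1]-cy)<.032
    m=r&(W[...,2]>zlo)&(W[...,2]<zhi); P=W[m]; 
    if len(P)>20: (x,y),(w,h),a=cv2.minAreaRect((P[:,:2]*1000).astype(np.float32)); a=a if w>h else a+90; print('bar',len(P),x,y,w,h,'angle',a%180,'top',np.percentile(P[:,2],[50,95]).round(4))
    g=r&(W[...,2]>.083)&(W[...,2]<.1); print('disc z',np.median(W[...,2][g]) if g.any() else None)
E
python3 - <<'E'
from h import *
knob(); go(.4555,-.3655,.098,103.3)
E
```

```text
bar 2244 455.30438232421875 -365.9396667480469 13.944816589355469 52.84510040283203 angle 103.21422958374023 top [0.1287 0.13  ]
disc z 0.09473241304924071
t 42.3 pos [ 0.4525 -0.3662  0.1815] xang 103.22 q6 37.8 -> shift [0.01 0.12 3.34] turn -0.01
```

Request:
{"name": "send_rows", "arguments": {"rows": [[[0,0.1,1,0],[0,0.12,2,0],[0,0.12,2.9,0],[0,0.12,3.25,0],[0,0.12,3.25,0]]]}}

```text
time_s: 42.8
ee_pos: [0.4541, -0.3647, 0.0982]
ee_rot: [[-0.228, 0.974, -0.002], [0.974, 0.228, 0.002], [0.002, -0.002, -1.0]]
force: [0.2, -0.1, 0.2]
finger_gap: 0.0854
grasp_force: 0.0
```

Request:
{"name": "send_rows", "arguments": {"rows": [[[0,0,0,0],[0,0,0,0],[0,0,0,0],[0,0,0,0],[0,0,0,0]]], "gripper": -1}}

```text
time_s: 43.3
ee_pos: [0.4551, -0.3655, 0.0997]
ee_rot: [[-0.228, 0.974, 0.001], [0.974, 0.228, -0.001], [-0.001, 0.001, -1.0]]
force: [-0.3, 0.9, 12.7]
finger_gap: 0.0131
grasp_force: 62.2
```

Request:
{"name": "send_rows", "arguments": {"rows": [[[0,0,0,-0.4],[0,0,0,-1],[0,0,0,-1.7],[0,0,0,-2.4],[0,0,0,-3.1]]]}}

```text
time_s: 43.8
ee_pos: [0.455, -0.3655, 0.0998]
ee_rot: [[-0.619, 0.786, 0.001], [0.786, 0.619, -0.001], [-0.001, 0.0, -1.0]]
force: [0.3, 0.8, 2.8]
finger_gap: 0.0131
grasp_force: 59.0
```

Request:
{"name": "send_rows", "arguments": {"rows": [[[0,0,0,-0.8],[0,0,0,-1.6],[0,0,0,-2.4],[0,0,0,-3.2],[0,0,0,-4]]]}}

```text
time_s: 44.3
ee_pos: [0.455, -0.3657, 0.0998]
ee_rot: [[-0.941, 0.338, 0.001], [0.338, 0.941, -0.001], [-0.001, -0.001, -1.0]]
force: [-0.6, 0.2, 2.5]
finger_gap: 0.0129
grasp_force: 59.0
```

```bash
python3 - <<'E'
from h import *
s=ctrl.get_state(); print(s['force'],s['torque'],s['finger_gap']); go(.4555,-.3655,.100,103.2+83); knob('side')
E
```

```text
[-0.59953125  0.22822374  2.52493253] [-0.00873539  0.1124645  -0.02989162] 0.012860937818410344
t 44.3 pos [ 0.455  -0.3657  0.0998] xang 160.24 q6 -19.0 -> shift [-0.02  0.01 -0.01] turn -3.24
bar 115 450.6902770996094 -361.68511962890625 44.11212158203125 32.74883270263672 angle 20.166519165039062 top [0.1224 0.1324]
disc z 0.09335571842546303
```

Request:
{"name": "send_rows", "arguments": {"rows": [[[0,0,0,-0.7],[0,0,0,-1.4],[0,0,0,-2.1],[0,0,0,-2.6],[0,0,0,-2.8]]]}}

```text
time_s: 44.85
ee_pos: [0.455, -0.3658, 0.0998]
ee_rot: [[-0.999, -0.041, 0.001], [-0.041, 0.999, -0.001], [-0.001, -0.001, -1.0]]
force: [-0.4, 0.2, 4.4]
finger_gap: 0.0126
grasp_force: 59.2
```

Request:
{"name": "send_rows", "arguments": {"rows": [[[0,0,0,-0.1],[0,0,0,-0.2],[0,0,0,-0.3],[0,0,0,-0.4],[0,0,0,-0.4]]]}}

```text
time_s: 45.35
ee_pos: [0.455, -0.3657, 0.0998]
ee_rot: [[-0.996, -0.094, 0.001], [-0.094, 0.996, -0.001], [-0.001, -0.001, -1.0]]
force: [-0.5, 0.0, 4.4]
finger_gap: 0.0135
grasp_force: 60.4
```

```bash
python3 - <<'E'
from h import *
s=ctrl.get_state(); print(s['force'],s['torque'],s['finger_gap']); go(.4555,-.3655,.100,183.6)
E
```

```text
[-0.5495482   0.02646559  4.39944903] [ 0.06145413  0.26130618 -0.90626262] 0.013466733496084576
t 45.35 pos [ 0.455  -0.3657  0.0998] xang -174.61 q6 -44.2 -> shift [-0.02  0.01 -0.01] turn 0.22
```

The knob has reached its free stop (torque -0.9 N m). I relax it a little and drag the stop along the rail.

Request:
{"name": "send_rows", "arguments": {"rows": [[[0,0,0,0.1],[0,0,0,0.2],[0,0,0,0.2],[0,0,0,0.2],[0,0,0,0.2]]]}}

```text
time_s: 45.85
ee_pos: [0.455, -0.3658, 0.0997]
ee_rot: [[-0.998, -0.068, 0.001], [-0.068, 0.998, -0.001], [-0.0, -0.001, -1.0]]
force: [-1.4, -0.7, 5.2]
finger_gap: 0.0127
grasp_force: 59.5
```

Request:
{"name": "send_rows", "arguments": {"rows": [[[-0.3,0,0,0],[-0.8,0,0,0],[-1.3,0,0,0],[-1.8,0,0,0],[-2.3,0,0,0]]]}}

```text
time_s: 46.35
ee_pos: [0.5114, -0.3621, 0.0997]
ee_rot: [[-0.998, -0.067, -0.002], [-0.067, 0.998, -0.002], [0.002, -0.002, -1.0]]
force: [-4.6, -1.9, 6.9]
finger_gap: 0.0134
grasp_force: 59.7
```

```bash
python3 - <<'E'
from h import *
s=ctrl.get_state(); print(s['force'],s['torque'],s['finger_gap']); go(.578,-.358,.100,183.6)
E
```

```text
[-4.55862012 -1.94791419  6.94464877] [-0.31676934  0.83067907 -0.18632224] 0.013368505426459898
t 46.35 pos [ 0.5114 -0.3621  0.0997] xang -176.14 q6 -39.1 -> shift [-2.67 -0.02 -0.02] turn 0.03
```

Request:
{"name": "send_rows", "arguments": {"rows": [[[-0.5,0,0,0],[-1,0,0,0],[-1.5,0,0,0],[-2,0,0,0],[-2.4,0,0,0]]]}}

```text
time_s: 46.85
ee_pos: [0.5716, -0.3582, 0.0998]
ee_rot: [[-0.998, -0.067, -0.001], [-0.067, 0.998, -0.002], [0.002, -0.002, -1.0]]
force: [-3.3, -3.1, 6.8]
finger_gap: 0.0131
grasp_force: 59.6
```

Request:
{"name": "send_rows", "arguments": {"rows": [[[-0.08,0,0,0],[-0.16,0,0,0],[-0.24,0,0,0],[-0.3,0,0,0],[-0.3,0,0,0]]]}}

```text
time_s: 47.35
ee_pos: [0.5762, -0.3579, 0.0997]
ee_rot: [[-0.998, -0.067, -0.006], [-0.067, 0.998, -0.003], [0.006, -0.002, -1.0]]
force: [-9.3, -3.1, 8.0]
finger_gap: 0.0131
grasp_force: 60.1
```

```bash
python3 - <<'E'
from h import *
s=ctrl.get_state(); print(s['force'],s['torque'],s['finger_gap']); go(.578,-.358,.100,183.6)
E
```

```text
[-9.3260078  -3.10619329  8.03037565] [-0.49268445  1.702626   -0.08084832] 0.013128334314365282
t 47.35 pos [ 0.5762 -0.3579  0.0997] xang -176.17 q6 -35.5 -> shift [-0.07 -0.01 -0.01] turn 0.03
```

Request:
{"name": "send_rows", "arguments": {"rows": [[[-0.05,0,0,0],[-0.1,0,0,0],[-0.15,0,0,0],[-0.2,0,0,0],[-0.2,0,0,0]]]}}

```text
time_s: 47.85
ee_pos: [0.5764, -0.3578, 0.0997]
ee_rot: [[-0.998, -0.065, -0.015], [-0.065, 0.998, -0.003], [0.015, -0.002, -1.0]]
force: [-19.2, -2.9, 14.9]
finger_gap: 0.0131
grasp_force: 60.8
```

It is hard against the end block. I relax to a light push and tighten clockwise.

Request:
{"name": "send_rows", "arguments": {"rows": [[[0.1,0,0,0],[0.2,0,0,0.7],[0.2,0,0,1.5],[0.2,0,0,2.3],[0.2,0,0,3.1]]]}}

```text
time_s: 48.35
ee_pos: [0.5762, -0.3578, 0.0997]
ee_rot: [[-0.932, 0.362, -0.006], [0.362, 0.932, -0.002], [0.004, -0.004, -1.0]]
force: [-7.9, -2.8, 9.4]
finger_gap: 0.013
grasp_force: 60.0
```

Request:
{"name": "send_rows", "arguments": {"rows": [[[0,0,0,0.8],[0,0,0,1.6],[0,0,0,2.4],[0,0,0,3.2],[0,0,0,4]]]}}

```text
time_s: 48.85
ee_pos: [0.5763, -0.3577, 0.0998]
ee_rot: [[-0.599, 0.801, -0.006], [0.801, 0.599, -0.002], [0.002, -0.006, -1.0]]
force: [-8.4, -1.4, 8.6]
finger_gap: 0.0133
grasp_force: 60.0
```

Request:
{"name": "send_rows", "arguments": {"rows": [[[0,0,0,0.8],[0,0,0,1.6],[0,0,0,2.4],[0,0,0,3.2],[0,0,0,3.5]]]}}

```text
time_s: 49.35
ee_pos: [0.5764, -0.3576, 0.0997]
ee_rot: [[-0.155, 0.988, -0.005], [0.988, 0.155, -0.002], [-0.001, -0.006, -1.0]]
force: [-8.9, -1.6, 9.0]
finger_gap: 0.013
grasp_force: 60.0
```

```bash
python3 - <<'E'
from h import *
s=ctrl.get_state(); print(s['force'],s['torque'],s['finger_gap']); go(.578,-.358,.100,97.7)
E
```

```text
[-8.89865197 -1.56919966  9.03321056] [-0.36889035  1.59014482  0.033303  ] 0.013030944082314895
t 49.35 pos [ 0.5764 -0.3576  0.0997] xang 98.9 q6 49.4 -> shift [-0.02  0.06 -0.01] turn 0.15
```

Request:
{"name": "send_rows", "arguments": {"rows": [[[0,0,0,0.15],[0,0,0,0.3],[0,0,0,0.4],[0,0,0,0.5],[0,0,0,0.5]]]}}

```text
time_s: 49.85
ee_pos: [0.5764, -0.3576, 0.0998]
ee_rot: [[-0.091, 0.996, -0.006], [0.996, 0.091, -0.003], [-0.002, -0.006, -1.0]]
force: [-8.8, -1.8, 9.0]
finger_gap: 0.0131
grasp_force: 64.3
```

```bash
python3 - <<'E'
from h import *
s=ctrl.get_state(); print(s['force'],s['torque'],s['finger_gap']); go(.578,-.358,.100,97.7)
E
```

```text
[-8.84380066 -1.84195254  8.95656624] [-0.48796331  1.68182998  1.17577282] 0.01307882342924205
t 49.85 pos [ 0.5764 -0.3576  0.0998] xang 95.23 q6 53.1 -> shift [-0.02  0.06 -0.01] turn -0.31
```

Tight stop felt (1.2 N m). I release and lift clear.

Request:
{"name": "send_rows", "arguments": {"rows": [[[0,-0.08,0,-0.15],[0,-0.08,0,-0.15],[0,-0.08,0,-0.15],[0,-0.08,0,-0.15],[0,-0.08,0,-0.15]]]}}

```text
time_s: 50.35
ee_pos: [0.5763, -0.3576, 0.0998]
ee_rot: [[-0.112, 0.994, -0.002], [0.994, 0.112, -0.002], [-0.002, -0.002, -1.0]]
force: [-3.7, -2.9, 6.2]
finger_gap: 0.013
grasp_force: 60.3
```

Request:
{"name": "send_rows", "arguments": {"rows": [[[0,0,0,0],[0,0,0,0],[0,0,0,0],[0,0,0,0],[0,0,0,0]]], "gripper": 0.3}}

```text
time_s: 50.85
ee_pos: [0.5776, -0.3566, 0.0989]
ee_rot: [[-0.112, 0.994, -0.0], [0.994, 0.112, 0.0], [0.0, -0.0, -1.0]]
force: [0.2, -0.5, 0.3]
finger_gap: 0.0554
grasp_force: 0.0
```

Request:
{"name": "send_rows", "arguments": {"rows": [[[0,0,-0.8,0],[0,0,-2,0],[0,0,-4,0],[0,0,-6,0],[0,0,-8,0]]]}}

```text
time_s: 51.35
ee_pos: [0.5773, -0.3565, 0.301]
ee_rot: [[-0.111, 0.994, 0.0], [0.994, 0.111, 0.0], [0.0, 0.0, -1.0]]
force: [1.1, -0.3, 0.7]
finger_gap: 0.0552
grasp_force: 0.0
```

Request:
{"name": "send_rows", "arguments": {"rows": [[[0,-1,0,0],[0,-2.5,0,0],[0,-3.5,0,0],[0,-3.5,0,0],[0,-3.5,0,0]]], "gripper": 1}}

```text
time_s: 51.85
ee_pos: [0.4905, -0.3667, 0.2995]
ee_rot: [[-0.111, 0.994, 0.001], [0.994, 0.111, -0.0], [-0.0, 0.001, -1.0]]
force: [-0.2, -0.5, -0.7]
finger_gap: 0.0855
grasp_force: 0.0
```

```bash
python3 - <<'E'
from h import *
go(0.5,-.3,.3); knob(cx=.577,cy=-.358)
im,d,c=shot('wrist','w6.png'); W=cloud(d,c); hsv=cv2.cvtColor(im,cv2.COLOR_BGR2HSV)
reg=(W[...,0]>.45)&(W[...,0]<.75)&(W[...,1]<-.29)&(W[...,1]>-.45)
P=W[reg&(W[...,2]>.073)&(W[...,2]<.084)&(hsv[...,1]>80)]; print(len(P),np.round(cv2.boxPoints(cv2.minAreaRect((P[:,:2]*1000).astype(np.float32)))).tolist())
im,d,c=shot('side','side6.png'); print(*sanders(im,d,c),sep='\n'); print('hung',*sanders(im,d,c,(.145,.176)),sep='\n'); lever()
im,d,c=shot('scene','scene6.png'); print('hung',*sanders(im,d,c,(.145,.176)),sep='\n')
E
```

```text
t 51.85 pos [ 0.4905 -0.3667  0.2995] xang 96.35 q6 46.9 -> shift [ 2.61  0.67 -0.02] turn 0
bar 1202 576.368896484375 -358.1036682128906 14.56734848022461 52.55247116088867 angle 97.44140958786011 top [0.1284 0.1299]
disc z 0.09464579173740248
1951 [[528.0, -326.0], [533.0, -396.0], [613.0, -391.0], [608.0, -321.0]]
(653, 43, 19, 8, 15.5, 25, 0.106)
(661, 180, 20, 11, 6.4, 29, 0.105)
(663, 287, 19, 9, 24.8, 29, 0.106)
(673, 489, 21, 12, 91.3, 32, 0.106)
hung
(730, 20, 551, 24, 88.0, 1541, 0.176)
(652, -49, 398, 23, 88.2, 883, 0.174)
(661, 232, 117, 21, 88.1, 493, 0.174)
rod 0.035 27 [-32.8 -25.  -18.7]
rod 0.05 26 [-32.  -25.7 -20.9]
rod 0.065 29 [-30.7 -26.  -22.4]
rod 0.08 28 [-29.8 -26.  -23.1]
rod 0.095 31 [-29.1 -26.2 -23.6]
rod 0.11 15 [-28.8 -26.4 -24.3]
ball 241 -26.6
hung
(667, 229, 123, 21, 88.9, 152, 0.174)
(734, 17, 549, 23, 88.1, 969, 0.176)
(663, 89, 122, 20, 86.2, 151, 0.175)
(659, -46, 120, 20, 87.4, 167, 0.176)
(654, -190, 119, 21, 88.0, 183, 0.175)
```

View pics/w6.png

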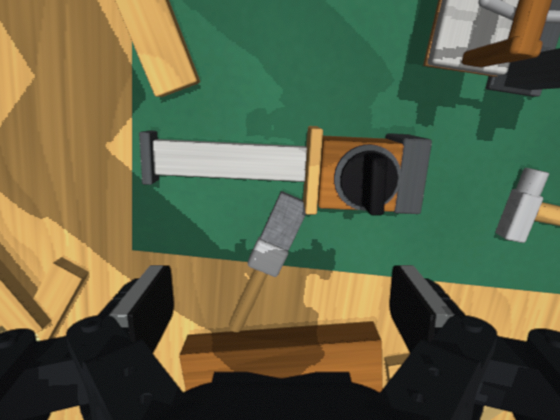

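View pics/side6.png

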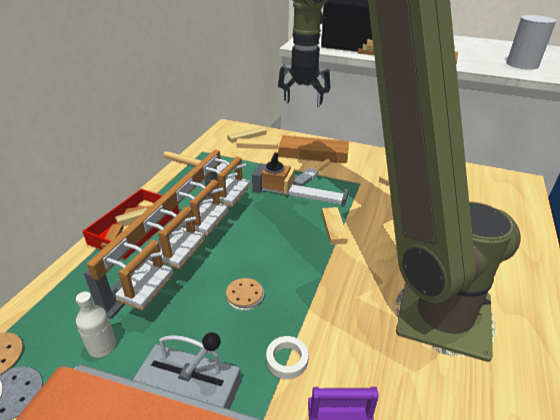

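The stop is against the end block (wrist view: carriage at (360,170) touching the block at (412,175)) and the knob bar is at 97.4°, which is tight. All four sanders hang and the lever is at idle. I hand the job in.

```bash
python3 -c "
from plant import ctrl
print(ctrl.finish_job())"
```

```text
the job is handed in; nothing more can be done
None
```

The job is handed in at about 52 s: lever within about 1° of the idle tab, all four sanders hung one to a hook, work stop home against its end block with the knob tight, and the bystanders untouched.

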